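# Set the filling kit back on its outline pads

## Task

Set the kit for the filling machine back in order: put the ink bottle, the check weight, the syringe and the brush each on the rubber pad that bears its outline. Stand the bottle and the weight upright in the middle of their circles, and lay the syringe and the brush along their outlines, the right way round.

Things in the scene. Friction and masses are not known exactly. Their poses are not given: they have to be found in the camera images.
- ink_bottle: dark grey ink bottle, standing upright: round body 44 mm across and about 60 mm tall, then a shoulder and a screw cap 30 mm across, 90 mm tall in all, 110 g. Origin: centre of its underside; z up
- check_weight: plain turned weight of yellowish metal, standing upright: round body 28 mm across up to about 30 mm, narrower neck and a knob 17 mm across on top, 46 mm tall in all, 200 g. Origin: centre of its underside; z up
- syringe: white plastic syringe lying on the table, 134 mm long, 20 mm tall: barrel 20 mm wide (the fingers close to 14 mm on it) from y = -55 to +20 mm, finger flange 30 mm wide at about y = +25 mm, plunger rod beyond it. Origin: at the table, at the middle of its length; its y axis runs along it from the nozzle (-y, at -67 mm) to the plunger's end (+y, at +67 mm); 30 g
- brush: flat brush lying on the table, 170 mm long: yellow handle 10 mm wide and 17 mm tall, steel ferrule and dark bristles 26 mm wide. Origin: at the table, at the middle of its length; its y axis runs along it from the bristles (-y, at -85 mm) to the handle's end (+y, at +85 mm). Plain handle, good to grip, from y = -15 to +75 mm; 30 g
- bottle_pad: square dark rubber pad 80 x 80 mm with a light round outline 48 mm across at its centre; lies flat on the table and is fixed to it, turned by up to 15 degrees; 6 mm thick. Origin: centre of its underside
- weight_pad: small square dark rubber pad 62 x 62 mm with a light round outline 32 mm across at its centre; lies flat on the table and is fixed to it, turned by up to 15 degrees; 6 mm thick. Origin: centre of its underside
- syringe_pad: long dark rubber pad, 54 mm (x) x 170 mm (y), with the light outline of the syringe, lengthwise; lies flat on the table and is fixed to it, turned by up to 15 degrees; 6 mm thick. Origin: centre of the pad's underside. The outline's middle lies 12 mm from there towards +y; nozzle to -y, where the pad has a brass eyelet near its end, plunger to +y
- brush_pad: longest dark rubber pad, 54 mm (x) x 204 mm (y), with the light outline of the brush, lengthwise; lies flat on the table and is fixed to it, turned by up to 15 degrees; 6 mm thick. Origin: centre of the pad's underside. The outline's middle lies 12 mm from there towards +y; bristles to -y, where the pad has a brass eyelet near its end, handle to +y
- nib_press: dark green hand press, fixed, at the left; not used here. Its lever reaches towards the robot and ends in a black ball 32 mm across, centre 109 mm to -x, 40 mm to -y (its own frame) and 349 mm above the origin: keep the arm clear of it. Keep clear too of the big machine at the right, 0.33 m tall, with pumps and hoses (all beyond y = -0.35 m). Origin: at the table, under the press

How it is judged (in metres and radians):
At the end, for the whole second after the job is handed in: Each thing rests released and still on its own pad: bottle and weight upright, within 10 mm of their circles' centres; syringe and brush flat, the right way round, middles within 10 mm of the outlines' middles along and across, turned by less than 9 degrees (z of ink_bottle in the frame of bottle_pad between 0.003 and 0.009 m and angle between each of ink_bottle, check_weight, syringe, brush's own z axis and vertical below 0.15 rad and horizontal distance between ink_bottle and bottle_pad below 0.01 m and linear speed of each of ink_bottle, check_weight, syringe, brush below 0.01 m/s and angular speed of each of ink_bottle, check_weight, syringe, brush below 0.1 rad/s and contact force between each of ink_bottle, check_weight, syringe, brush and the fingers below 0.05 N and z of check_weight in the frame of weight_pad between 0.003 and 0.009 m and horizontal distance between check_weight and weight_pad below 0.01 m and z of syringe in the frame of syringe_pad between 0.003 and 0.009 m and x of syringe in the frame of syringe_pad between -0.01 and 0.01 m and y of syringe in the frame of syringe_pad between 0.002 and 0.022 m and y of syringe_pad in the frame of syringe between -0.024 and 0 m and angle between the y axis of syringe and the y axis of syringe_pad, either way round below 0.17 rad and z of brush in the frame of brush_pad between 0.003 and 0.009 m and x of brush in the frame of brush_pad between -0.01 and 0.01 m and y of brush in the frame of brush_pad between 0.002 and 0.022 m and y of brush_pad in the frame of brush between -0.024 and 0 m and angle between the y axis of brush and the y axis of brush_pad, either way round below 0.17 rad); the robot touches nothing.
It also fails if it takes over 117 s, if anything falls off the work surface, if the arm or the gripper's body presses on something with over 40 N, if the wrist force passes 120 N, or if a joint passes its speed limit or range.

## Robot

A 6-joint arm with a two-finger parallel gripper is mounted at the origin on a cart in front of the work surface, level with it; the furniture and walls round the work are solid. World frame = base frame: x ahead of the robot, y to its left, z up, the work surface at z = 0. Lengths are in mm, angles in rad, forces in N, time in s.
With the tool pointing down it reaches from about 350 to 775 mm from the base axis. Payload 7.3 kg.
Tool frame: the origin (TCP) lies at the very end of the fingers, on their centre line; the grasp point (between the pads) lies 19 mm behind it (pinch_z is the distance from the TCP to the grasp point, in mm); z points along the fingers, y is the direction in which the jaws open and shut (so a half turn about z gives the same grasp; the last joint's range is limited). The gripper opens to 92 mm and grips with 3 to 60 N. Pads are 19 mm wide; open, the fingers measure 130 mm over their backs; the gripper's body (75 mm by 190 mm) begins 47 mm behind the grasp point.
Start: joints at [1.076, 0.342, 1.524, -0, 1.275, -0.146], TCP at [179.416, 493.411, 226.741] pointing down, gripper open.
Joint ranges: [-2.53, 2.53], [-0.77, 2.02], [0.04, 2.7], [-1, 4.14], [0.28, 2.66], [-3.11, 3.11]. Speed limits (rad/s): [2.57, 2.57, 3.14, 3.14, 3.14, 3.14].

## Interface

Orientations are given as [roll, pitch, yaw] about the fixed x, y, z axes, in that order (R = Rz(yaw) Ry(pitch) Rx(roll)).
In Python, from plant import * gives the robot as it stands.
- The arm moves only by the tool step_arm, never from a script. Its argument "moves" is one flat list of numbers, 7 for each row, row after row: the shift along the tool's x, y, z scaled (see below), then the turn, a rotation vector about the tool's x, y, z scaled (see below), then the closure, from -1 (fully open) to 1 (shut). A call has 1 to 8 rows; each row shifts and turns the pose as measured when the row begins, along the tool's axes as they then stand; what a row does not reach is not made up. The controller multiplies each number of a shift by 2 cm and each number of a turn by 4 degrees. A row lasts 1/12 s, in which the tool goes at most 41.7 mm and 7.16 degrees, less where a joint would pass 70% of its speed; a pose out of reach is approached as far as the arm can. A call with a number of a shift or a turn outside -1 to 1 is refused whole. A call with a gripper value outside its range is refused whole. The fingers move at their own pace and stop on an object; the grip force is fixed at half the most. Time passes only in rows, so rows that do not move let the fingers close. It gives the time, the measured TCP pose, the force and the opening at its end, in the units of the state.
- get_obs(): the state, without advancing time (a new reading comes with each control period).
- capture(name): name is "side" or "top" or "wrist"; returns the picture (384x512x3 uint8, red, green, blue); there is no depth.
- get_calibration(name): a dict with "mtx" (3x3 intrinsics, pixels), "eye" and "orientation" of the camera in the world; the wrist camera has in their place "mount" (4x4, takes a point from camera to tool coordinates, whose origin is the TCP and whose axes are the flange's). Camera axes: x right, y down, z forward; pixel columns grow to the right and rows downward; lengths in mm; the calibration is good to about 2 mm. A picture is of the moment at which its call begins: read the wrist's pose just before it. get_calibration takes no time and is no camera call.
- close_job(): hands the job in, once; it reports no verdict.
The state is a dict: "time": time; "joint_positions": joint angles; "dq": joint speeds; "tau": joint torques, N m; "tool_pos": TCP position; "tcp_rot": TCP orientation; "contact_force": force on the tool from outside, world axes, zero at the start; "moment": the same for the moment, N m; "grip_width": finger opening in mm.
Only numpy, scipy, OpenCV 4.12 (cv2) and the standard library are available. Lean on these libraries where they do the work, as an engineer would, in place of code of your own. Each camera call takes 0.05 s, during which the arm holds its last target.

## Working session

There is one attempt and no reset: what is moved stays moved. The work goes in short steps, Python scripts to look and compute and a tool call to move; the robot and the scene stay as the last step left them, time stands still between calls to the robot, and variables do not carry over. Pictures are saved under pics/ and viewed, and the job is handed in when it is done.

Besides the shell and the picture viewer there is one more tool, called after "Call:" as a command line: name --argument value ..., lists and objects as JSON in quotes. step_arm: Moves the arm, as the interface text tells. Shifts and turns lie within -1 to 1; 1 stands for 2 cm of shift or 4 degrees of turn. Its arguments: {"type":"object","properties":{"moves":{"type":"array"}},"required":["moves"]}

```bash
mkdir -p pics; ls; python3 - <<'E'
from plant import *
import cv2
print(get_obs())
for n in ["side","top","wrist"]:
    im=capture(n); cv2.imwrite(f"pics/{n}0.png",im[:,:,::-1]); print(n,get_calibration(n))
E
```

```text
pics
{'time': 0.0, 'joint_positions': array([ 1.07597973e+00,  3.42719573e-01,  1.52504431e+00, -7.08679019e-06,
        1.27537388e+00, -1.46020043e-01]), 'dq': array([-6.45371788e-04,  1.67624655e-04,  2.45690095e-03,  5.84695315e-04,
       -3.01768083e-04,  9.52624900e-05]), 'tau': array([ 2.75331353e-03, -4.31245387e+01, -2.44218886e+01,  7.18800444e-02,
        5.58816385e-02, -1.55294060e-04]), 'tool_pos': array([179.22056193, 493.02296319, 226.03706782]), 'tcp_rot': array([-3.14006301e+00, -2.18110165e-04,  2.79279800e+00]), 'contact_force': array([-0.17572012, -0.42246256,  0.01239598]), 'moment': array([ 0.06419173, -0.02624476,  0.00171081]), 'grip_width': 91.67372235461221}
side {'mtx': array([[388.36942279,   0.        , 257.53261695],
       [  0.        , 388.36942279, 191.71119089],
       [  0.        ,   0.        ,   1.        ]]), 'eye': array([323.66761649, 801.46821992, 440.52652295]), 'orientation': array([-2.01738022, -0.00829539, -2.83911364])}
top {'mtx': array([[445.71177684,   0.        , 257.36557814],
       [  0.        , 445.71177684, 187.76285057],
       [  0.        ,   0.        ,   1.        ]]), 'eye': array([ 500.25049222,  -16.84817721, 1293.4123808 ]), 'orientation': array([-3.10215579,  0.00786959, -1.57464758])}
wrist {'mtx': array([[302.94140161,   0.        , 257.98973601],
       [  0.        , 302.94140161, 197.96267531],
       [  0.        ,   0.        ,   1.        ]]), 'mount': array([[-3.33812240e-04, -9.56320558e-01, -2.92319824e-01,
         7.86136248e+01],
       [ 9.99999640e-01, -5.47138541e-04,  6.48015289e-04,
         2.67745759e-01],
       [-7.79649784e-04, -2.92319503e-01,  9.56320396e-01,
        -1.57620848e+02],
       [ 0.00000000e+00,  0.00000000e+00,  0.00000000e+00,
         1.00000000e+00]])}
```

View pics/top0.png

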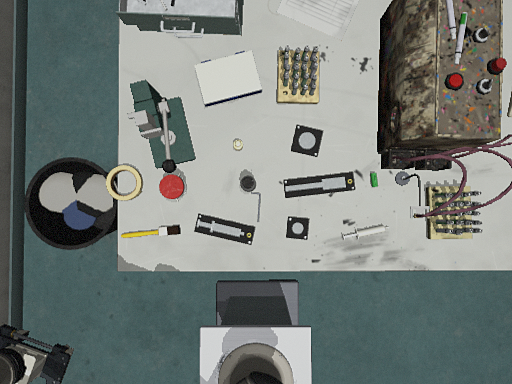

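View pics/side0.png

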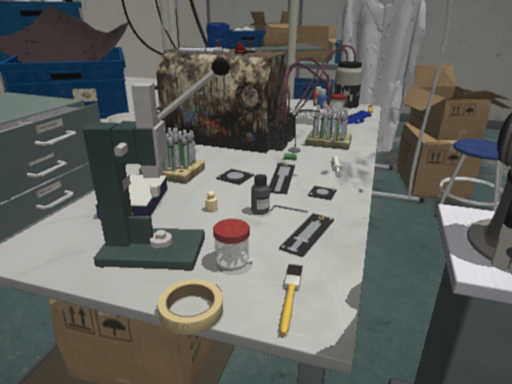

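View pics/wrist0.png

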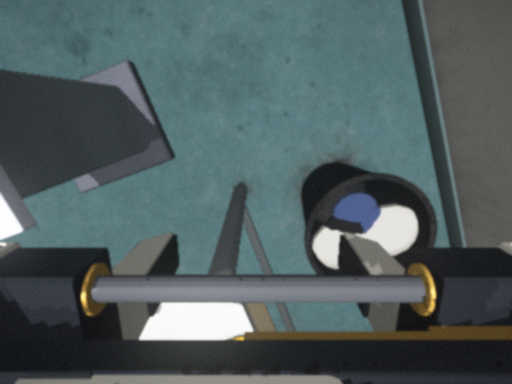

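```bash
cat > h.py <<'E'
import numpy as np, cv2
from scipy.spatial.transform import Rotation as R
from plant import *
def cam(name,obs=None):
    c=get_calibration(name)
    if name=="wrist":
        o=obs; T=np.eye(4); T[:3,:3]=R.from_euler('xyz',o['tcp_rot']).as_matrix(); T[:3,3]=o['tool_pos']
        M=T@c['mount']; return c['mtx'],M[:3,:3],M[:3,3]
    return c['mtx'],R.from_euler('xyz',c['orientation']).as_matrix(),c['eye']
def px2w(C,u,v,z):
    K,Rm,e=C; d=Rm@np.linalg.inv(K)@np.array([u,v,1.]); return e+d*(z-e[2])/d[2]
def w2px(C,p):
    K,Rm,e=C; q=K@(Rm.T@(np.asarray(p,float)-e)); return q[:2]/q[2]
E
python3 - <<'E'
import cv2
im=cv2.imread('pics/top0.png')
for n,(x0,y0,x1,y1) in dict(a=(115,120,265,250),b=(225,120,415,250)).items():
    cv2.imwrite(f'pics/top0{n}.png',cv2.resize(im[y0:y1,x0:x1],None,fx=4,fy=4,interpolation=cv2.INTER_CUBIC))
E
python3 - <<'E'
from h import *
C=cam("top")
for n,u,v,z in [("bottle",248,183,45),("weight",238,143,25),("bpad",307,140,6),("wpad",297,228,6),("spad",225,229,6),("brpad",320,185,6),("syr",365,231,10),("brush",150,231,10),("ball",168,165,349)]:
    print(n,px2w(C,u,v,z).round())
E
```

```text
bottle [563.  19.  45.]
weight [679.  48.  25.]
bpad [ 689. -151.    6.]
wpad [ 435. -121.    6.]
spad [433.  87.   6.]
brpad [ 558. -188.    6.]
syr [ 426. -315.   10.]
brush [428. 302.  10.]
ball [587. 180. 349.]
```

View pics/top0a.png

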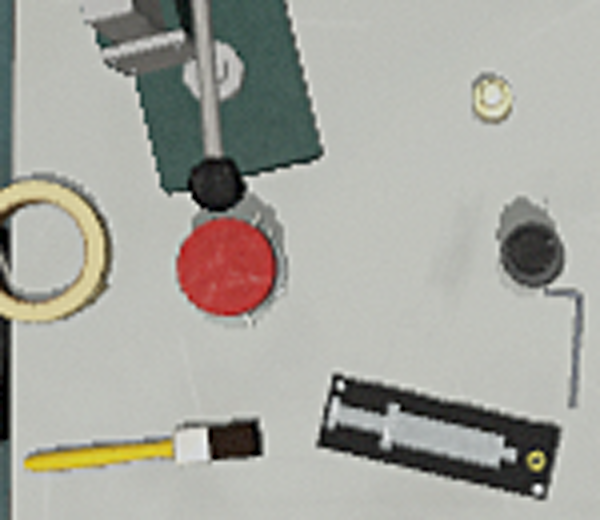

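View pics/top0b.png

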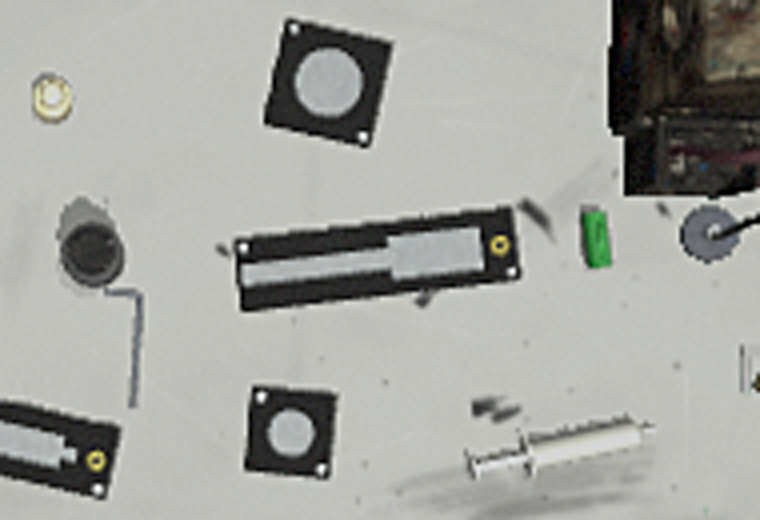

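```bash
python3 - <<'E'
from h import *
C=cam("top")
A=lambda x,y,z: px2w(C,115+x/4-.4,120+y/4-.4,z)
B=lambda x,y,z: px2w(C,225+x/4-.4,120+y/4-.4,z)
def ln(n,p,m):
    d=(p-m)[:2]; print(n,'mid',((p+m)/2).round(1),'len',np.hypot(*d).round(1),'ydir deg from +y',np.degrees(np.arctan2(-d[0],d[1])).round(1))
ln('brush',A(25,462,12),A(262,438,6))
ln('syr',B(470,468,10),B(655,428,10))
ln('brpad',(B(235,240,6)+B(243,311,6))/2,(B(513,207,6)+B(521,275,6))/2)
ln('spad',(A(334,374,6)+A(319,445,6))/2,(A(560,427,6)+A(547,498,6))/2)
print('bpad',B(329,82,6).round(1),'wpad',B(291,432,6).round(1))
print('bottle',A(533,252,90).round(1),'weight',A(492,95,46).round(1))
print('ball',A(218,184,349).round(),'jar',A(228,267,80).round())
S=cam("side")
for u,v,z in [(210,209,0),(260,212,0),(210,196,46),(260,179,90)]: print(px2w(S,u,v,z).round(1))
o=get_obs(); print(o['time'])
E
```

```text
brush mid [424.6 301.    9. ] len 170.1 ydir deg from +y 5.5
syr mid [ 423.9 -315.5   10. ] len 135.6 ydir deg from +y 12.0
brpad mid [ 560.8 -185.3    6. ] len 202.2 ydir deg from +y 6.8
spad mid [433.7  88.1   6. ] len 168.1 ydir deg from +y -13.3
bpad [ 688.8 -151.     6. ] wpad [ 435.8 -121.6    6. ]
bottle [561.8  18.1  90. ] weight [674.8  47.9  46. ]
ball [586. 178. 349.] jar [553. 227.  80.]
[673.9  49.6   0. ]
[555.5  26.5   0. ]
[662.7  70.   46. ]
[553.4  37.   90. ]
0.15
```

```bash
cat >> h.py <<'E'
def plan(x,y,z,yaw=None,grip=-1,n=None,show=8,step=19.5):
    o=get_obs(); R0=R.from_euler('xyz',o['tcp_rot']); p=o['tool_pos']
    yaw0=np.degrees(o['tcp_rot'][2]); yaw=yaw0 if yaw is None else yaw
    Rt=R.from_euler('xyz',[np.pi,0,np.radians(yaw)])
    w=(R0.inv()*Rt).as_rotvec(); dp=np.array([x,y,z])-p
    if n is None:
        n=1
        while True:
            ms=[(R0*R.from_rotvec(w*k/n)).inv().apply(dp/n) for k in range(n)]
            if max(np.abs(m).max() for m in ms)<=step and np.degrees(np.abs(w/n).max())<=3.9: break
            n+=1
    print('t',round(o['time'],2),'pos',p.round(1),'yaw',round(yaw0,1),'F',o['contact_force'].round(1),'w',round(o['grip_width'],1),'n',n)
    for k in range(min(n,show)):
        m=(R0*R.from_rotvec(w*k/n)).inv().apply(dp/n)/20
        print(', '.join(f'{a:.2f}' for a in np.r_[m,np.degrees(w/n)/4,grip])+',')
E
python3 -c "
from h import *
plan(421.7,330.9,120,95.5,show=17)"
```

```text
t 0.15 pos [179.2 493.1 226.2] yaw 160.0 F [-0.   0.1  0.9] w 92.1 n 17
-0.83, -0.20, 0.31, -0.00, 0.00, 0.95, -1.00,
-0.85, -0.15, 0.31, -0.00, 0.00, 0.95, -1.00,
-0.85, -0.09, 0.31, -0.00, 0.00, 0.95, -1.00,
-0.86, -0.04, 0.31, -0.00, 0.00, 0.95, -1.00,
-0.86, 0.02, 0.31, -0.00, 0.00, 0.95, -1.00,
-0.85, 0.08, 0.31, -0.00, 0.00, 0.95, -1.00,
-0.85, 0.13, 0.31, -0.00, 0.00, 0.95, -1.00,
-0.84, 0.19, 0.31, -0.00, 0.00, 0.95, -1.00,
-0.82, 0.24, 0.31, -0.00, 0.00, 0.95, -1.00,
-0.80, 0.30, 0.31, -0.00, 0.00, 0.95, -1.00,
-0.78, 0.35, 0.31, -0.00, 0.00, 0.95, -1.00,
-0.76, 0.40, 0.31, -0.00, 0.00, 0.95, -1.00,
-0.73, 0.45, 0.31, -0.00, 0.00, 0.95, -1.00,
-0.70, 0.50, 0.31, -0.00, 0.00, 0.95, -1.00,
-0.66, 0.54, 0.31, -0.00, 0.00, 0.95, -1.00,
-0.63, 0.59, 0.31, -0.00, 0.00, 0.95, -1.00,
-0.59, 0.63, 0.31, -0.00, 0.00, 0.95, -1.00,
```

Call:
step_arm --moves '[-0.83,-0.2,0.31,0,0,0.95,-1,-0.85,-0.15,0.31,0,0,0.95,-1,-0.85,-0.1,0.31,0,0,0.95,-1,-0.86,-0.04,0.31,0,0,0.95,-1,-0.86,0.02,0.31,0,0,0.95,-1,-0.85,0.08,0.31,0,0,0.95,-1,-0.85,0.13,0.31,0,0,0.95,-1,-0.84,0.19,0.31,0,0,0.95,-1]'

```text
time: 0.82
tool_pos: [293.9, 414.0, 173.7]
tcp_rot: [-3.139, -0.001, 2.245]
contact_force: [-0.9, 0.2, 0.2]
grip_width: 91.8
```

Call:
step_arm --moves '[-0.82,0.24,0.31,0,0,0.95,-1,-0.8,0.3,0.31,0,0,0.95,-1,-0.78,0.35,0.31,0,0,0.95,-1,-0.76,0.4,0.31,0,0,0.95,-1,-0.73,0.45,0.31,0,0,0.95,-1,-0.7,0.5,0.31,0,0,0.95,-1,-0.66,0.54,0.31,0,0,0.95,-1,-0.63,0.59,0.31,0,0,0.95,-1]'

```text
time: 1.48
tool_pos: [409.5, 328.7, 119.5]
tcp_rot: [-3.135, 0.003, 1.687]
contact_force: [0.6, 0.0, -0.3]
grip_width: 91.5
```

```bash
python3 -c "
from h import *
plan(421.7,330.9,120,95.5)"
```

```text
t 1.48 pos [409.5 328.7 119.5] yaw 96.7 F [ 0.6  0.  -0.3] w 91.5 n 1
0.04, 0.62, -0.03, -0.09, 0.04, 0.29, -1.00,
```

Call:
step_arm --moves '[0.04,0.62,0,-0.09,0.04,0.29,-1,0,0,0,0,0,0,-1]'

```text
time: 1.65
tool_pos: [424.0, 329.1, 117.9]
tcp_rot: [-3.14, 0.001, 1.661]
contact_force: [0.3, -0.2, 0.1]
grip_width: 91.6
```

```bash
python3 -c "
from h import *
plan(421.7,330.9,20,95.5)
o=get_obs(); im=capture('wrist')
C=cam('wrist',o)
for p in [(421.7,330.9,17),(424.6,301,12)]:
    q=w2px(C,p); print(q); cv2.drawMarker(im,tuple(int(a) for a in q),(255,0,0),0,10)
cv2.imwrite('pics/w1.png',im[:,:,::-1])"
```

```text
t 1.65 pos [424.  329.1 117.9] yaw 95.1 F [ 0.3 -0.2  0.1] w 91.6 n 6
0.02, -0.02, 0.82, -0.00, 0.00, -0.01, -1.00,
0.02, -0.02, 0.82, -0.00, 0.00, -0.01, -1.00,
0.02, -0.02, 0.82, -0.00, 0.00, -0.01, -1.00,
0.02, -0.02, 0.82, -0.00, 0.00, -0.01, -1.00,
0.02, -0.02, 0.82, -0.00, 0.00, -0.01, -1.00,
0.02, -0.02, 0.82, -0.00, 0.00, -0.01, -1.00,
[254.92307298 196.05337592]
[255.30345718 225.30157374]
```

View pics/w1.png

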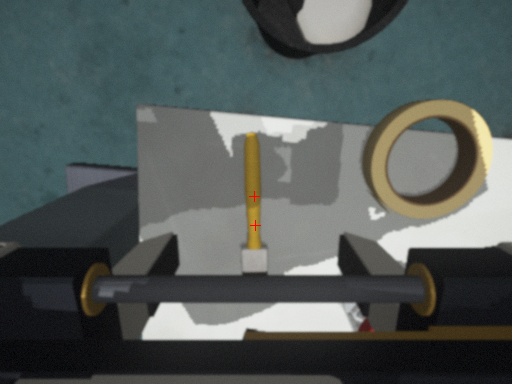

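Call:
step_arm --moves '[0.02,-0.03,0.9,0,0,0,-1,0.02,-0.03,0.9,0,0,0,-1,0.02,-0.03,0.9,0,0,0,-1,0,0,0.9,0,0,0,-1,0,0,0.9,0,0,0,-1,0,0,0.5,0,0,0,-1,0,0,0.3,0,0,0,-1,0,0,0,0,0,0,-1]'

```text
time: 2.37
tool_pos: [417.1, 336.7, 11.5]
tcp_rot: [3.14, -0.002, 1.681]
contact_force: [0.2, -0.3, -0.3]
grip_width: 91.6
```

```bash
python3 -c "
from h import *
plan(421.7,330.9,4,95.5)"
```

```text
t 2.37 pos [417.1 336.7  11.5] yaw 96.3 F [ 0.2 -0.3 -0.3] w 91.6 n 1
-0.32, 0.20, 0.38, 0.02, -0.03, 0.20, -1.00,
```

Call:
step_arm --moves '[-0.3,0.2,0.38,0.02,-0.03,0.2,-1,0,0,0,0,0,0,1,0,0,0,0,0,0,1,0,0,0,0,0,0,1,0,0,0,0,0,0,1,0,0,0,0,0,0,1,0,0,0,0,0,0,1,0,0,0,0,0,0,1]'

```text
time: 3.03
tool_pos: [424.3, 332.4, 7.3]
tcp_rot: [3.136, -0.003, 1.667]
contact_force: [0.1, -0.5, 0.6]
grip_width: 50.2
```

```bash
python3 -c "
from h import *
plan(421.7,330.9,150,95.5,grip=1)"
```

```text
t 3.03 pos [424.3 332.4   7.3] yaw 95.5 F [ 0.1 -0.5  0.6] w 50.2 n 8
-0.01, -0.01, -0.89, 0.01, -0.00, 0.00, 1.00,
-0.01, -0.01, -0.89, 0.01, -0.00, 0.00, 1.00,
-0.01, -0.01, -0.89, 0.01, -0.00, 0.00, 1.00,
-0.01, -0.01, -0.89, 0.01, -0.00, 0.00, 1.00,
-0.01, -0.01, -0.89, 0.01, -0.00, 0.00, 1.00,
-0.01, -0.02, -0.89, 0.01, -0.00, 0.00, 1.00,
-0.01, -0.02, -0.89, 0.01, -0.00, 0.00, 1.00,
-0.01, -0.02, -0.89, 0.01, -0.00, 0.00, 1.00,
```

Call:
step_arm --moves '[0,-0.1,0.12,0,0,0,1,0,0,0,0,0,0,1,0,0,0,0,0,0,1,0,0,0,0,0,0,1,0,0,0,0,0,0,1,0,0,0,0,0,0,1,0,0,0,0,0,0,1,0,0,0,0,0,0,1]'

```text
time: 3.7
tool_pos: [421.9, 332.3, 4.8]
tcp_rot: [3.136, -0.003, 1.667]
contact_force: [0.9, -0.8, 0.0]
grip_width: 10.0
```

Call:
step_arm --moves '[0,0,0,0,0,0,1,0,0,0,0,0,0,1]'

```text
time: 3.87
tool_pos: [421.9, 332.3, 4.8]
tcp_rot: [3.136, -0.003, 1.667]
contact_force: [-0.5, 0.6, 0.1]
grip_width: 10.0
```

```bash
python3 -c "
from h import *
plan(421.7,330.9,150,95.5,grip=1,show=1)
print([get_obs()['tool_pos'].round(1) for _ in range(3)])"
```

```text
t 3.87 pos [421.9 332.3   4.8] yaw 95.5 F [-0.5  0.6  0.1] w 10.0 n 8
-0.01, 0.00, -0.91, 0.01, -0.00, 0.00, 1.00,
[array([421.9, 332.3,   4.8]), array([421.9, 332.3,   4.8]), array([421.9, 332.3,   4.8])]
```

Call:
step_arm --moves '[0,0,-0.9,0,0,0,1,0,0,-0.9,0,0,0,1,0,0,-0.9,0,0,0,1,0,0,-0.9,0,0,0,1,0,0,-0.9,0,0,0,1,-0.4,0,-0.9,0,0,0,1,-0.9,-0.1,-0.9,0,0,0,1,-0.97,-0.1,0,0,0,0,1]'

```text
time: 4.53
tool_pos: [420.6, 287.1, 134.3]
tcp_rot: [3.139, -0.002, 1.671]
contact_force: [-0.0, -0.3, -0.6]
grip_width: 9.5
```

```bash
python3 -c "
from h import *
plan(420,60,140,96,grip=1)"
```

```text
t 4.53 pos [420.6 287.1 134.3] yaw 95.7 F [-0.  -0.3 -0.6] w 9.5 n 12
-0.94, -0.10, -0.03, 0.00, -0.00, -0.01, 1.00,
-0.94, -0.10, -0.03, 0.00, -0.00, -0.01, 1.00,
-0.94, -0.10, -0.03, 0.00, -0.00, -0.01, 1.00,
-0.94, -0.10, -0.02, 0.00, -0.00, -0.01, 1.00,
-0.94, -0.10, -0.02, 0.00, -0.00, -0.01, 1.00,
-0.94, -0.10, -0.02, 0.00, -0.00, -0.01, 1.00,
-0.94, -0.10, -0.02, 0.00, -0.00, -0.01, 1.00,
-0.94, -0.10, -0.02, 0.00, -0.00, -0.01, 1.00,
```

Call:
step_arm --moves '[-0.95,-0.1,-0.03,0,0,0,1,-0.95,-0.1,-0.03,0,0,0,1,-0.95,-0.1,-0.03,0,0,0,1,-0.95,-0.1,-0.03,0,0,0,1,-0.95,-0.1,-0.03,0,0,0,1,-0.95,-0.1,-0.03,0,0,0,1,-0.95,-0.1,-0.03,0,0,0,1,-0.95,-0.1,-0.03,0,0,0,1]'

```text
time: 5.2
tool_pos: [419.5, 127.9, 141.0]
tcp_rot: [3.134, -0.003, 1.673]
contact_force: [0.9, 0.1, -0.9]
grip_width: 9.6
```

Call:
step_arm --moves '[-0.95,-0.1,0,0,0,0,1,-0.95,-0.1,0,0,0,0,1,-0.95,0.1,0,0,0,0,1,-0.95,0.3,0,0,0,0,1,-0.95,0.5,0,0,0,0,1,-0.95,0.5,0,0,0,0,1,-0.95,0.5,0,0,0,0,1,-0.95,0.5,0,0,0,0,1]'

```text
time: 5.87
tool_pos: [477.3, -26.4, 141.5]
tcp_rot: [3.135, -0.003, 1.673]
contact_force: [0.1, 0.4, 0.3]
grip_width: 9.9
```

```bash
python3 -c "
from h import *
plan(555.7,-142.1,60,96.8,grip=1)"
```

```text
t 5.87 pos [477.3 -26.4 141.5] yaw 95.8 F [0.1 0.4 0.3] w 9.9 n 7
-0.88, 0.47, 0.58, 0.01, -0.01, -0.03, 1.00,
-0.88, 0.47, 0.58, 0.01, -0.01, -0.03, 1.00,
-0.88, 0.47, 0.58, 0.01, -0.01, -0.03, 1.00,
-0.88, 0.46, 0.58, 0.01, -0.01, -0.03, 1.00,
-0.88, 0.46, 0.58, 0.01, -0.01, -0.03, 1.00,
-0.89, 0.46, 0.58, 0.01, -0.01, -0.03, 1.00,
-0.89, 0.46, 0.58, 0.01, -0.01, -0.03, 1.00,
```

Call:
step_arm --moves '[-0.88,0.47,0,0.01,-0.01,-0.03,1,-0.88,0.47,0.3,0.01,-0.01,-0.03,1,-0.88,0.47,0.6,0.01,-0.01,-0.03,1,-0.88,0.46,0.8,0.01,-0.01,-0.03,1,-0.88,0.46,0.8,0.01,-0.01,-0.03,1,-0.88,0.46,0.8,0.01,-0.01,-0.03,1,-0.8,0.46,0.6,0.01,-0.01,-0.03,1,0,0,0,0,0,0,1]'

```text
time: 6.53
tool_pos: [561.5, -150.6, 61.3]
tcp_rot: [3.134, 0.005, 1.685]
contact_force: [-0.6, 0.7, -1.3]
grip_width: 9.6
```

```bash
python3 -c "
from h import *
plan(555.7,-142.1,25,96.8,grip=1)
o=get_obs(); im=capture('wrist'); cv2.imwrite('pics/w2.png',im[:,:,::-1])
C=cam('wrist',o); a=np.radians(96.8); d=np.array([np.cos(a),np.sin(a),0])
print(w2px(C,np.array([560.8,-185.3,6])+102*d),w2px(C,np.array([559.4,-173.4,6])+85*d))
im=capture('top'); cv2.imwrite('pics/t2.png',cv2.resize(im[120:250,225:415,::-1],None,fx=4,fy=4))
"
```

```text
t 6.53 pos [ 561.5 -150.6   61.3] yaw 96.5 F [-0.6  0.7 -1.3] w 9.6 n 2
0.23, -0.13, 0.91, 0.05, 0.03, -0.04, 1.00,
0.23, -0.12, 0.91, 0.05, 0.03, -0.04, 1.00,
[248.88509137 122.89204162] [249.01608353 130.40584784]
```

View pics/w2.png

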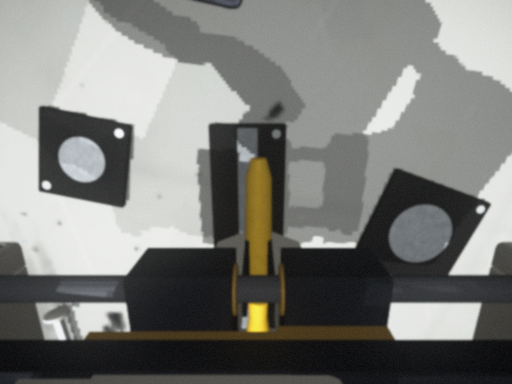

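View pics/t2.png

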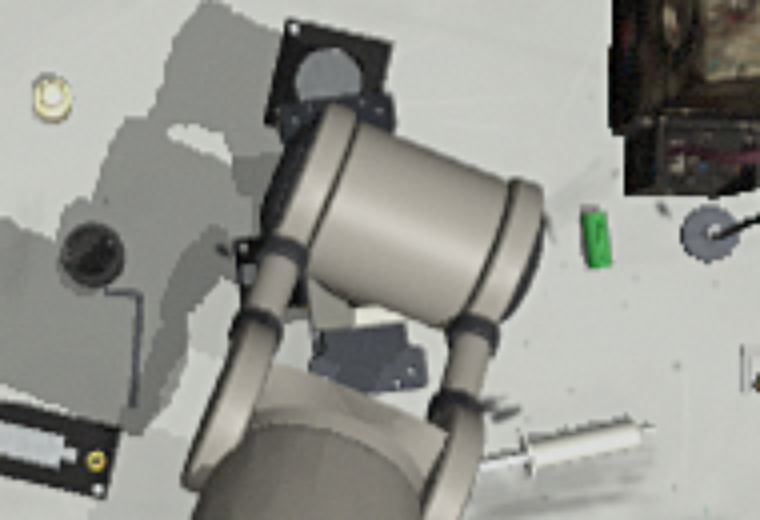

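Call:
step_arm --moves '[0.15,-0.1,0.7,0.05,0.03,-0.04,1,0.15,-0.1,0.7,0.05,0.03,-0.04,1,0.15,0,0.5,0,0,0,1,0,0,0,0,0,0,1]'

```text
time: 6.97
tool_pos: [555.4, -137.4, 27.1]
tcp_rot: [3.138, 0.001, 1.692]
contact_force: [-0.7, 0.2, -1.4]
grip_width: 9.6
```

```bash
python3 -c "
from h import *
plan(555.7,-142.1,12,96.8,grip=1)"
```

```text
t 6.97 pos [ 555.4 -137.4   27.1] yaw 97.0 F [-0.7  0.2 -1.4] w 9.6 n 1
-0.23, -0.01, 0.75, 0.05, 0.01, 0.04, 1.00,
```

Call:
step_arm --moves '[-0.15,0,0.35,0.03,0,0.02,1,0,0,0,0,0,0,1,0,0,0.25,0,0,0,1,0,0,0,0,0,0,1]'

```text
time: 7.3
tool_pos: [556.7, -139.6, 16.6]
tcp_rot: [3.138, 0.002, 1.692]
contact_force: [-1.2, 0.9, -1.7]
grip_width: 9.6
```

```bash
python3 -c "
from h import *
plan(555.7,-142.1,11.5,96.8,grip=1)"
```

```text
t 7.3 pos [ 556.7 -139.6   16.6] yaw 97.0 F [-1.2  0.9 -1.7] w 9.6 n 1
-0.12, -0.06, 0.26, 0.06, 0.03, 0.04, 1.00,
```

Call:
step_arm --moves '[-0.12,-0.05,0.23,0.03,0,0.02,1,0,0,0,0,0,0,1,0,0,0,0,0,0,1]'

```text
time: 7.55
tool_pos: [556.6, -142.8, 12.4]
tcp_rot: [3.138, 0.003, 1.691]
contact_force: [0.1, 0.4, 0.1]
grip_width: 9.3
```

```bash
python3 -c "
from h import *
plan(555.7,-142.1,11.5,96.8,grip=1)"
```

```text
t 7.55 pos [ 556.6 -142.8   12.4] yaw 96.9 F [0.1 0.4 0.1] w 9.3 n 1
0.04, -0.04, 0.04, 0.05, 0.05, 0.02, 1.00,
```

Call:
step_arm --moves '[0,0,0.06,0,0,0,1,0,0,0,0,0,0,1,0,0,0,0,0,0,-0.2,0,0,0,0,0,0,-0.2,0,0,0,0,0,0,-0.2,0,0,0,0,0,0,-0.2,0,0,0,0,0,0,-0.2]'

```text
time: 8.13
tool_pos: [557.1, -143.2, 11.7]
tcp_rot: [3.137, 0.004, 1.69]
contact_force: [-0.4, 0.1, 0.1]
grip_width: 38.7
```

Call:
step_arm --moves '[0,0,0,0,0,0,-0.2,0,0,-0.5,0,0,0,-0.2,0,0,-0.8,0,0,0,-0.2,0,0,-0.9,0,0,0,-0.2,0,0,-0.9,0,0,0,-0.2,0,0,-0.9,0,0,0,-0.2]'

```text
time: 8.63
tool_pos: [554.0, -141.9, 92.8]
tcp_rot: [-3.138, -0.0, 1.69]
contact_force: [1.0, 0.6, 0.5]
grip_width: 55.1
```

```bash
python3 -c "
from h import *
plan(555.7,-142.1,11.5,96.8,show=1)
o=get_obs(); im=capture('wrist'); cv2.imwrite('pics/w3.png',im[:,:,::-1])
C=cam('wrist',o); a=np.radians(96.8); d=np.array([np.cos(a),np.sin(a),0])
"
```

```text
t 8.63 pos [ 554.  -141.9   92.8] yaw 96.8 F [1.  0.6 0.5] w 55.1 n 5
-0.00, 0.02, 0.81, -0.01, -0.00, 0.00, -1.00,
```

View pics/w3.png

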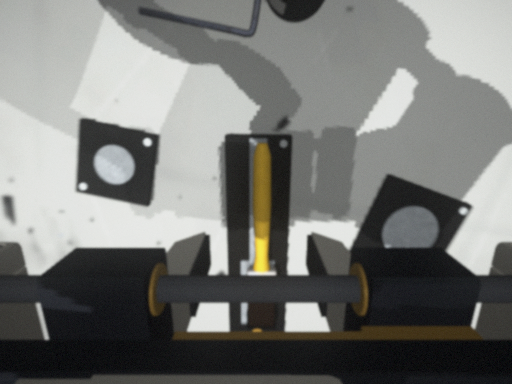

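```bash
python3 -c "
from h import *
plan(424,-315.5,95,102,show=20)"
```

```text
t 8.68 pos [ 556.2 -142.7   96.9] yaw 96.9 F [2.1 0.5 3.2] w 54.8 n 9
-0.87, -0.84, 0.01, 0.00, 0.00, -0.14, -1.00,
-0.86, -0.85, 0.01, 0.00, 0.00, -0.14, -1.00,
-0.85, -0.86, 0.01, 0.00, 0.00, -0.14, -1.00,
-0.84, -0.87, 0.01, 0.00, 0.00, -0.14, -1.00,
-0.83, -0.88, 0.01, 0.00, 0.00, -0.14, -1.00,
-0.82, -0.89, 0.01, 0.00, 0.00, -0.14, -1.00,
-0.81, -0.89, 0.01, 0.00, 0.00, -0.14, -1.00,
-0.80, -0.90, 0.01, 0.00, 0.00, -0.14, -1.00,
-0.80, -0.91, 0.01, 0.00, 0.00, -0.14, -1.00,
```

Call:
step_arm --moves '[-0.87,-0.84,0,0,0,-0.14,-1,-0.86,-0.85,0,0,0,-0.14,-1,-0.85,-0.86,0,0,0,-0.14,-1,-0.84,-0.87,0,0,0,-0.14,-1,-0.83,-0.88,0,0,0,-0.14,-1,-0.82,-0.89,0,0,0,-0.14,-1,-0.81,-0.89,0,0,0,-0.14,-1,-0.8,-0.9,0,0,0,-0.14,-1]'

```text
time: 9.35
tool_pos: [439.8, -299.5, 104.9]
tcp_rot: [3.128, 0.011, 1.781]
contact_force: [0.3, -0.2, 1.0]
grip_width: 91.6
```

Call:
step_arm --moves '[-0.5,-0.5,0,0,0,-0.14,-1,0,0,0,0,0,0,-1]'

```text
time: 9.52
tool_pos: [429.3, -315.3, 106.1]
tcp_rot: [3.128, 0.013, 1.788]
contact_force: [0.0, 0.0, 0.4]
grip_width: 91.7
```

```bash
python3 -c "
from h import *
plan(424,-315.5,30,102)
o=get_obs(); im=capture('wrist'); C=cam('wrist',o)
for p in [(424,-315.5,20),(424-.208*67,-315.5+.978*67,10)]:
    q=w2px(C,p); print(q); cv2.drawMarker(im,tuple(int(a) for a in q),(255,0,0),0,10)
cv2.imwrite('pics/w4.png',im[:,:,::-1])
im=capture('top'); cv2.imwrite('pics/t4.png',cv2.resize(im[120:250,225:415,::-1],None,fx=4,fy=4,interpolation=cv2.INTER_CUBIC))
"
```

```text
t 9.52 pos [ 429.3 -315.3  106.1] yaw 102.4 F [0.  0.  0.4] w 91.7 n 4
0.02, -0.08, 0.95, 0.05, 0.05, 0.03, -1.00,
0.02, -0.08, 0.95, 0.05, 0.05, 0.03, -1.00,
0.02, -0.07, 0.95, 0.05, 0.05, 0.03, -1.00,
0.01, -0.07, 0.95, 0.05, 0.05, 0.03, -1.00,
[249.55106094 201.08991843]
[249.60406923 118.41376843]
```

View pics/w4.png

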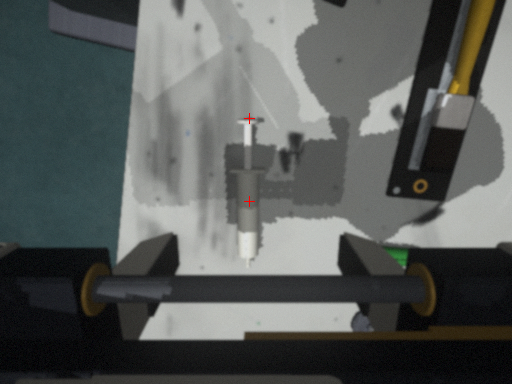

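View pics/t4.png

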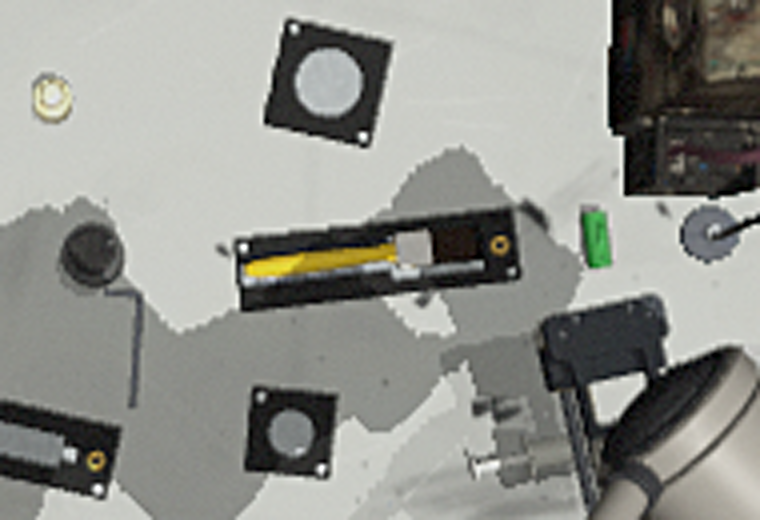

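Call:
step_arm --moves '[0,-0.05,0.9,0.05,0.05,0.03,-1,0,-0.05,0.9,0.05,0.05,0.02,-1,0,-0.05,0.9,0.05,0.05,0,-1,0,-0.05,0.7,0.05,0.05,0,-1,0,0,0.5,0,0,0,-1,0,0,0,0,0,0,-1]'

```text
time: 10.12
tool_pos: [432.4, -310.3, 27.5]
tcp_rot: [3.138, 0.001, 1.789]
contact_force: [-1.0, 0.4, -0.3]
grip_width: 92.0
```

```bash
python3 -c "
from h import *
plan(424.5,-316,4,102)"
```

```text
t 10.12 pos [ 432.4 -310.3   27.5] yaw 102.5 F [-1.   0.4 -0.3] w 92.0 n 2
-0.10, -0.22, 0.59, 0.03, 0.01, 0.06, -1.00,
-0.10, -0.22, 0.59, 0.03, 0.01, 0.06, -1.00,
```

Call:
step_arm --moves '[-0.1,-0.22,0.5,0.03,0.01,0.04,-1,-0.05,-0.15,0.4,0,0,0.04,0.3,0,0,0,0,0,0,0.3]'

```text
time: 10.37
tool_pos: [427.0, -314.2, 9.0]
tcp_rot: [3.139, 0.002, 1.785]
contact_force: [-0.6, -0.1, 1.0]
grip_width: 82.7
```

```bash
python3 -c "
from h import *
plan(424.5,-316,4,102)"
```

```text
t 10.37 pos [ 427.  -314.2    9. ] yaw 102.3 F [-0.6 -0.1  1. ] w 82.7 n 1
-0.06, -0.14, 0.25, 0.04, 0.03, 0.07, -1.00,
```

Call:
step_arm --moves '[-0.06,-0.12,0.22,0,0,0.07,1,0,0,0,0,0,0,1,0,0,0,0,0,0,1,0,0,0,0,0,0,1,0,0,0,0,0,0,1,0,0,0,0,0,0,1,0,0,0,0,0,0,1,0,0,0,0,0,0,1]'

```text
time: 11.03
tool_pos: [425.4, -317.4, 6.1]
tcp_rot: [3.137, 0.005, 1.778]
contact_force: [0.2, -0.1, -0.2]
grip_width: 29.6
```

Call:
step_arm --moves '[0,0,0,0,0,0,1,0,0,0,0,0,0,1,0,0,0,0,0,0,1,0,0,0,0,0,0,1,0,0,0,0,0,0,1,0,0,0,0,0,0,1]'

```text
time: 11.53
tool_pos: [425.6, -317.4, 6.4]
tcp_rot: [3.137, 0.006, 1.779]
contact_force: [-0.4, -0.1, -0.2]
grip_width: 13.7
```

```bash
python3 -c "
from h import *
plan(424.5,-316,100,102)"
```

```text
t 11.53 pos [ 425.6 -317.4    6.4] yaw 101.9 F [-0.4 -0.1 -0.2] w 13.7 n 5
0.01, -0.00, -0.94, 0.01, 0.02, -0.00, -1.00,
0.01, -0.00, -0.94, 0.01, 0.02, -0.00, -1.00,
0.01, -0.00, -0.94, 0.01, 0.02, -0.00, -1.00,
0.01, -0.01, -0.94, 0.01, 0.02, -0.00, -1.00,
0.02, -0.01, -0.94, 0.01, 0.02, -0.00, -1.00,
```

Call:
step_arm --moves '[0,0,-0.5,0,0,0,1,0,0,-0.9,0,0,0,1,0,0,-0.9,0,0,0,1,0,0,-0.9,0,0,0,1,0.5,0.1,-0.9,0,0,0,1,0.9,0.2,-0.9,0,0,0,1,0.9,0.2,-0.5,0,0,0,1,0.9,0.2,-0.2,0,0,0,1]'

```text
time: 12.2
tool_pos: [424.7, -252.0, 128.2]
tcp_rot: [3.137, 0.005, 1.774]
contact_force: [0.5, 0.5, -0.7]
grip_width: 13.6
```

```bash
python3 -c "
from h import *
plan(436.5,99.8,115,76.7,grip=1,show=30)"
```

```text
t 12.2 pos [ 424.7 -252.   128.2] yaw 101.6 F [ 0.5  0.5 -0.7] w 13.6 n 19
0.90, 0.22, 0.03, 0.00, 0.00, 0.33, 1.00,
0.91, 0.20, 0.03, 0.00, 0.00, 0.33, 1.00,
0.91, 0.18, 0.03, 0.00, 0.00, 0.33, 1.00,
0.91, 0.15, 0.03, 0.00, 0.00, 0.33, 1.00,
0.92, 0.13, 0.03, 0.00, 0.00, 0.33, 1.00,
0.92, 0.11, 0.03, 0.00, 0.00, 0.33, 1.00,
0.92, 0.09, 0.03, 0.00, 0.00, 0.33, 1.00,
0.92, 0.07, 0.03, 0.00, 0.00, 0.33, 1.00,
0.93, 0.05, 0.03, 0.00, 0.00, 0.33, 1.00,
0.93, 0.03, 0.03, 0.00, 0.00, 0.33, 1.00,
0.93, 0.01, 0.03, 0.00, 0.00, 0.33, 1.00,
0.93, -0.01, 0.03, 0.00, 0.00, 0.33, 1.00,
0.93, -0.04, 0.03, 0.00, 0.00, 0.33, 1.00,
0.92, -0.06, 0.03, 0.00, 0.00, 0.33, 1.00,
0.92, -0.08, 0.03, 0.00, 0.00, 0.33, 1.00,
0.92, -0.10, 0.03, 0.00, 0.00, 0.33, 1.00,
0.92, -0.12, 0.03, 0.00, 0.00, 0.33, 1.00,
0.92, -0.14, 0.03, 0.00, 0.00, 0.33, 1.00,
0.91, -0.16, 0.03, 0.00, 0.00, 0.33, 1.00,
```

Call:
step_arm --moves '[0.9,0.22,0.03,0,0,0.33,1,0.91,0.2,0.03,0,0,0.33,1,0.91,0.18,0.03,0,0,0.33,1,0.91,0.15,0.03,0,0,0.33,1,0.92,0.13,0.03,0,0,0.33,1,0.92,0.11,0.03,0,0,0.33,1,0.92,0.09,0.03,0,0,0.33,1,0.92,0.07,0.03,0,0,0.33,1]'

```text
time: 12.87
tool_pos: [430.8, -97.7, 131.0]
tcp_rot: [3.126, 0.01, 1.58]
contact_force: [0.3, -0.3, -0.2]
grip_width: 13.8
```

Call:
step_arm --moves '[0.93,0.05,0.03,0,0,0.33,1,0.93,0.03,0.03,0,0,0.33,1,0.93,0,0.03,0,0,0.33,1,0.93,-0.02,0.03,0,0,0.33,1,0.93,-0.04,0.03,0,0,0.33,1,0.92,-0.06,0.03,0,0,0.33,1,0.92,-0.08,0.03,0,0,0.33,1,0.92,-0.1,0.03,0,0,0.33,1]'

```text
time: 13.53
tool_pos: [437.1, 58.2, 130.7]
tcp_rot: [3.119, 0.007, 1.386]
contact_force: [0.3, -0.8, -1.0]
grip_width: 13.9
```

```bash
python3 -c "
from h import *
plan(436.5,99.8,60,76.7,grip=1,show=30)"
```

```text
t 13.53 pos [437.1  58.2 130.7] yaw 79.4 F [ 0.3 -0.8 -1. ] w 13.9 n 4
0.52, -0.12, 0.88, 0.08, 0.02, 0.17, 1.00,
0.51, -0.12, 0.88, 0.08, 0.02, 0.17, 1.00,
0.51, -0.12, 0.88, 0.08, 0.02, 0.17, 1.00,
0.51, -0.13, 0.88, 0.08, 0.02, 0.17, 1.00,
```

Call:
step_arm --moves '[0.5,-0.12,0.85,0.08,0.02,0.17,1,0.5,-0.12,0.85,0.08,0.02,0.17,1,0.5,-0.12,0.85,0.08,0.02,0.17,1,0.35,-0.12,0.85,0.08,0.02,0.17,1,0,0,0,0,0,0,1]'

```text
time: 13.95
tool_pos: [437.7, 101.4, 65.0]
tcp_rot: [3.133, -0.002, 1.339]
contact_force: [-0.9, -0.4, 0.5]
grip_width: 13.7
```

```bash
python3 -c "
from h import *
plan(436.5,99.8,30,76.7,grip=1,show=30)
o=get_obs(); im=capture('wrist'); C=cam('wrist',o)
a=np.radians(76.7); d=np.array([np.cos(a),np.sin(a),0])
n=np.array([d[1],-d[0],0])
for p in [np.array([433.7,88.1,6])+85*d,np.array([433.7,88.1,6])+85*d+27*n,np.array([433.7,88.1,6])+85*d-27*n,np.array([436.5,99.8,6])+67*d]:
    q=w2px(C,p); print(q); cv2.drawMarker(im,tuple(int(a) for a in q),(255,0,0),0,10)
cv2.imwrite('pics/w5.png',im[:,:,::-1])
"
```

```text
t 13.95 pos [437.7 101.4  65. ] yaw 76.7 F [-0.9 -0.4  0.5] w 13.7 n 2
-0.05, -0.03, 0.87, 0.06, -0.01, 0.00, 1.00,
-0.05, -0.02, 0.87, 0.06, -0.01, 0.00, 1.00,
[255.23175387 118.19749702]
[294.19174112 118.18637478]
[216.18658987 118.20864358]
[255.30165227 127.03600014]
```

View pics/w5.png

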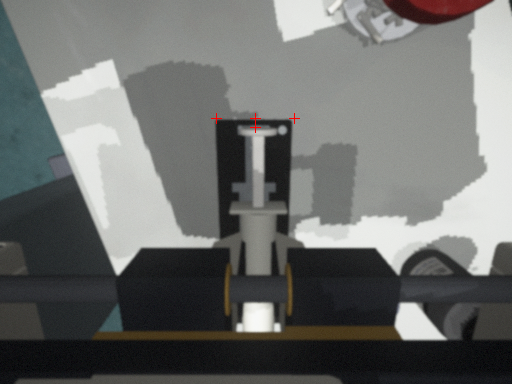

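Call:
step_arm --moves '[-0.05,-0.08,0.7,0.06,0,0,1,-0.05,-0.08,0.7,0.06,0,0,1,0,0,0.4,0,0,0,1,0,0,0,0,0,0,1]'

```text
time: 14.33
tool_pos: [438.4, 98.7, 34.1]
tcp_rot: [3.132, -0.004, 1.342]
contact_force: [0.5, 0.3, -0.2]
grip_width: 13.4
```

```bash
python3 -c "
from h import *
plan(434.5,99.8,13.2,76.7,grip=1,show=30)"
```

```text
t 14.33 pos [438.4  98.7  34.1] yaw 76.9 F [ 0.5  0.3 -0.2] w 13.4 n 2
0.00, -0.11, 0.52, 0.07, -0.03, 0.02, 1.00,
0.00, -0.10, 0.52, 0.07, -0.03, 0.02, 1.00,
```

Call:
step_arm --moves '[0,-0.11,0.45,0.07,-0.03,0.02,1,0,-0.1,0.4,0.07,-0.03,0.02,1,0,0,0,0,0,0,1,0,0,0,0,0,0,1]'

```text
time: 14.67
tool_pos: [436.2, 99.0, 18.3]
tcp_rot: [3.138, -0.0, 1.338]
contact_force: [-0.2, -0.8, 0.3]
grip_width: 13.6
```

```bash
python3 -c "
from h import *
plan(434.5,99.8,12.6,76.7,grip=1,show=30)"
```

```text
t 14.67 pos [436.2  99.   18.3] yaw 76.6 F [-0.2 -0.8  0.3] w 13.6 n 1
0.02, -0.09, 0.28, 0.05, -0.01, -0.01, 1.00,
```

Call:
step_arm --moves '[0.02,-0.09,0.27,0.03,0,0,1,0,0,0,0,0,0,1,0,0,0,0,0,0,1]'

```text
time: 14.92
tool_pos: [434.9, 99.9, 13.0]
tcp_rot: [3.139, -0.001, 1.338]
contact_force: [0.3, 0.1, -0.2]
grip_width: 14.0
```

```bash
python3 -c "
from h import *
plan(434.5,99.8,12.4,76.7,grip=1,show=30)"
```

```text
t 14.92 pos [434.9  99.9  13. ] yaw 76.7 F [ 0.3  0.1 -0.2] w 14.0 n 1
-0.01, -0.02, 0.03, 0.03, -0.01, -0.01, 1.00,
```

Call:
step_arm --moves '[0,0,0.04,0,0,0,1,0,0,0,0,0,0,-0.3,0,0,0,0,0,0,-0.3,0,0,0,0,0,0,-0.3,0,0,0,0,0,0,-0.3,0,0,0,0,0,0,-0.3,0,0,0,0,0,0,-0.3,0,0,0,0,0,0,-0.3]'

```text
time: 15.58
tool_pos: [435.3, 100.1, 12.7]
tcp_rot: [3.138, -0.001, 1.338]
contact_force: [0.2, -0.5, 0.7]
grip_width: 55.8
```

Call:
step_arm --moves '[0,0,-0.5,0,0,0,-0.3,0,0,-0.9,0,0,0,-0.6,0,0,-0.9,0,0,0,-1,0,0,-0.9,0,0,0,-1,0,0,-0.9,0,0,0,-1,0,0,-0.9,0,0,0,-1,0,0,-0.9,0,0,0,-1]'

```text
time: 16.17
tool_pos: [431.6, 99.7, 131.6]
tcp_rot: [-3.134, 0.002, 1.338]
contact_force: [-0.0, -0.1, -0.3]
grip_width: 91.1
```

```bash
python3 -c "
from h import *
plan(561.5,17,130,90,grip=-1,show=30)
o=get_obs(); im=capture('wrist'); cv2.imwrite('pics/w6.png',im[:,:,::-1])
im=capture('top'); cv2.imwrite('pics/t6.png',cv2.resize(im[120:250,115:315,::-1],None,fx=4,fy=4,interpolation=cv2.INTER_CUBIC))
"
```

```text
t 16.17 pos [431.6  99.7 131.6] yaw 76.7 F [-0.  -0.1 -0.3] w 91.1 n 8
-0.32, 0.91, 0.00, -0.01, 0.00, -0.42, -1.00,
-0.34, 0.90, 0.01, -0.01, 0.00, -0.42, -1.00,
-0.37, 0.89, 0.01, -0.01, 0.00, -0.42, -1.00,
-0.39, 0.88, 0.01, -0.01, 0.00, -0.42, -1.00,
-0.42, 0.87, 0.01, -0.01, 0.00, -0.42, -1.00,
-0.44, 0.85, 0.01, -0.01, 0.00, -0.42, -1.00,
-0.47, 0.84, 0.01, -0.01, 0.00, -0.42, -1.00,
-0.49, 0.83, 0.01, -0.01, 0.00, -0.42, -1.00,
```

View pics/w6.png

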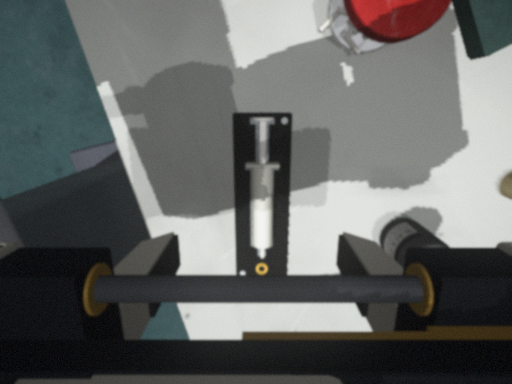

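View pics/t6.png

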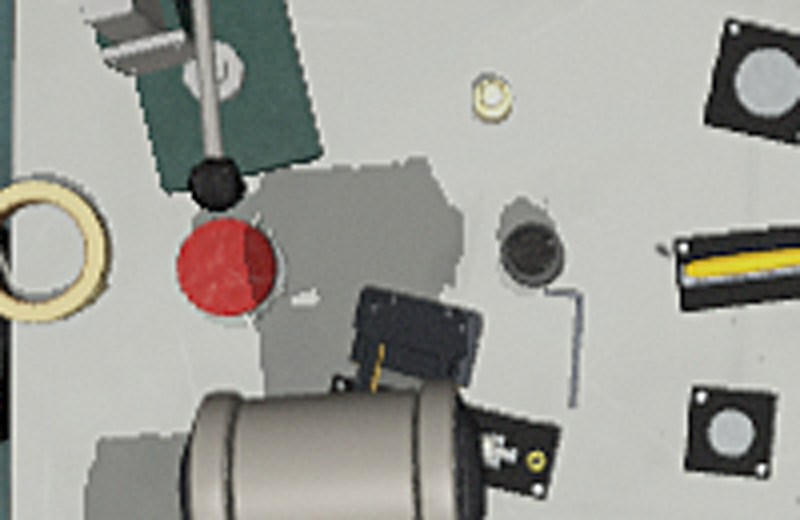

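```bash
python3 -c "
from h import *
plan(455,25,135,90,grip=-1,show=30)"
```

```text
t 16.27 pos [433.6  99.8 133.2] yaw 76.7 F [ 0.7 -0.5  0.4] w 91.4 n 4
-0.85, 0.48, -0.02, -0.01, 0.00, -0.83, -1.00,
-0.87, 0.43, -0.02, -0.01, 0.00, -0.83, -1.00,
-0.90, 0.37, -0.02, -0.01, 0.00, -0.83, -1.00,
-0.92, 0.32, -0.02, -0.01, 0.00, -0.83, -1.00,
```

Call:
step_arm --moves '[-0.85,0.48,0,0,0,-0.83,-1,-0.87,0.43,0,0,0,-0.83,-1,-0.9,0.37,0,0,0,-0.83,-1,-0.9,0.4,0,0,0,-0.83,-1,0,0.8,0,0,0,0,-1,0,0.9,0,0,0,0,-1,0,0.9,0,0,0,0,-1,0,0.9,0,0,0,0,-1]'

```text
time: 16.93
tool_pos: [524.0, 22.9, 127.0]
tcp_rot: [-3.131, -0.001, 1.582]
contact_force: [0.3, 0.5, 0.1]
grip_width: 91.9
```

```bash
python3 -c "
from h import *
plan(561.5,17.5,130,90,grip=-1,show=30)
o=get_obs(); im=capture('wrist'); C=cam('wrist',o)
for p in [(561.8,18.1,90),(561.8,18.1,0),(674.8,47.9,46)]:
    q=w2px(C,p); print(q); cv2.drawMarker(im,tuple(int(a) for a in q),(255,0,0),0,10)
cv2.imwrite('pics/w7.png',im[:,:,::-1])
"
```

```text
t 16.93 pos [524.   22.9 127. ] yaw 90.7 F [0.3 0.5 0.1] w 91.9 n 2
-0.14, 0.94, -0.09, -0.08, -0.01, 0.08, -1.00,
-0.14, 0.94, -0.08, -0.08, -0.01, 0.08, -1.00,
[311.99570885 232.75165096]
[297.20774181 195.95549679]
[446.45384895 178.53206065]
```

View pics/w7.png

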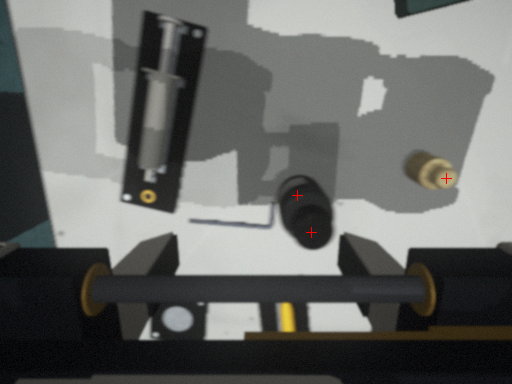

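Call:
step_arm --moves '[-0.14,0.9,-0.1,-0.06,0,0.08,-1,-0.1,0.9,-0.1,-0.06,0,0.05,-1,0,0,0,0,0,0,-1]'

```text
time: 17.23
tool_pos: [563.7, 18.0, 126.8]
tcp_rot: [-3.138, -0.001, 1.573]
contact_force: [-0.0, 0.0, -0.1]
grip_width: 91.7
```

```bash
python3 -c "
from h import *
plan(563.5,18,31,90,grip=-1,show=30)
o=get_obs(); im=capture('wrist'); C=cam('wrist',o)
for p in [(563.5,18,90),(563.5,18,0)]:
    q=w2px(C,p); print(q); cv2.drawMarker(im,tuple(int(a) for a in q),(255,0,0),0,10)
cv2.imwrite('pics/w8.png',im[:,:,::-1])
"
```

```text
t 17.23 pos [563.7  18.  126.8] yaw 90.1 F [-0.   0.  -0.1] w 91.7 n 5
-0.00, 0.00, 0.96, -0.01, -0.00, 0.01, -1.00,
-0.00, 0.00, 0.96, -0.01, -0.00, 0.01, -1.00,
-0.00, 0.00, 0.96, -0.01, -0.00, 0.01, -1.00,
-0.00, -0.00, 0.96, -0.01, -0.00, 0.01, -1.00,
-0.00, -0.00, 0.96, -0.01, -0.00, 0.01, -1.00,
[257.01462594 225.7603769 ]
[257.55932462 190.86609854]
```

View pics/w8.png

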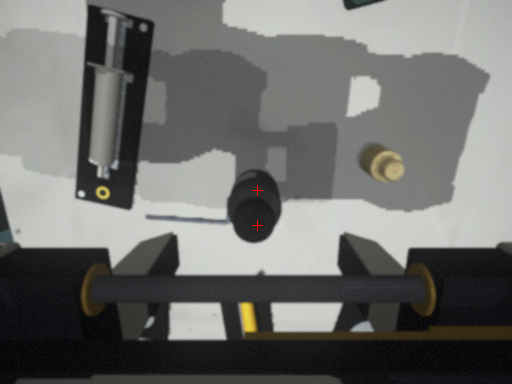

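Call:
step_arm --moves '[0,0,0.9,0,0,0,-1,0,0,0.9,0,0,0,-1,0,0,0.9,0,0,0,-1,0,0,0.9,0,0,0,-0.7,0,0,0.8,0,0,0,-0.6,0,0,0,0,0,0,-0.6]'

```text
time: 17.78
tool_pos: [553.1, 19.6, 32.1]
tcp_rot: [-3.127, -0.002, 1.574]
contact_force: [0.6, -0.3, -0.8]
grip_width: 76.9
```

```bash
python3 -c "
from h import *
plan(563.5,18,31,90,grip=-.4,show=30)"
```

```text
t 17.78 pos [553.1  19.6  32.1] yaw 90.2 F [ 0.6 -0.3 -0.8] w 76.9 n 1
-0.08, 0.52, 0.05, -0.21, -0.03, 0.05, -0.40,
```

Call:
step_arm --moves '[-0.08,0.5,0,-0.2,0,0,-0.6,0,0,0,0,0,0,-0.6]'

```text
time: 17.95
tool_pos: [561.7, 18.4, 31.5]
tcp_rot: [-3.139, -0.003, 1.575]
contact_force: [-0.3, -0.0, 1.1]
grip_width: 73.7
```

```bash
python3 -c "
from h import *
plan(563.5,18,31,90,grip=-.4,show=30)"
```

```text
t 17.95 pos [561.7  18.4  31.5] yaw 90.2 F [-0.3 -0.   1.1] w 73.7 n 1
-0.02, 0.09, 0.03, -0.04, -0.04, 0.06, -0.40,
```

Call:
step_arm --moves '[-0.02,0.08,0.03,-0.04,-0.04,0,-0.4,0,0,0,0,0,0,1,0,0,0,0,0,0,1,0,0,0,0,0,0,1,0,0,0,0,0,0,1,0,0,0,0,0,0,1,0,0,0,0,0,0,1,0,0,0,0,0,0,1]'

```text
time: 18.62
tool_pos: [565.1, 17.8, 35.0]
tcp_rot: [3.135, 0.001, 1.575]
contact_force: [-0.1, 1.5, -1.9]
grip_width: 42.2
```

Call:
step_arm --moves '[0,0,0,0,0,0,1,0,0,0,0,0,0,1]'

```text
time: 18.78
tool_pos: [565.1, 17.8, 34.8]
tcp_rot: [3.135, 0.001, 1.575]
contact_force: [-0.7, -0.4, -1.3]
grip_width: 41.6
```

```bash
python3 -c "
from h import *
plan(687.5,-151,95,90,grip=1,show=30)"
```

```text
t 18.78 pos [565.1  17.8  34.8] yaw 90.2 F [-0.7 -0.4 -1.3] w 41.6 n 9
-0.94, 0.68, -0.33, 0.01, 0.00, 0.01, 1.00,
-0.94, 0.68, -0.33, 0.01, 0.00, 0.01, 1.00,
-0.94, 0.68, -0.33, 0.01, 0.00, 0.01, 1.00,
-0.94, 0.68, -0.33, 0.01, 0.00, 0.01, 1.00,
-0.94, 0.68, -0.33, 0.01, 0.00, 0.01, 1.00,
-0.94, 0.68, -0.33, 0.01, 0.00, 0.01, 1.00,
-0.94, 0.68, -0.33, 0.01, 0.00, 0.01, 1.00,
-0.94, 0.68, -0.33, 0.01, 0.00, 0.01, 1.00,
-0.94, 0.68, -0.33, 0.01, 0.00, 0.01, 1.00,
```

Call:
step_arm --moves '[0,0,-0.4,0,0,0,1,0,0,-0.8,0,0,0,1,0,0,-0.8,0,0,0,1,-0.4,0.3,-0.8,0,0,0,1,-0.8,0.6,-0.2,0,0,0,1,-0.94,0.68,0,0,0,0,1,-0.94,0.68,0,0,0,0,1,-0.94,0.68,0,0,0,0,1]'

```text
time: 19.45
tool_pos: [622.9, -60.5, 101.6]
tcp_rot: [3.139, -0.0, 1.581]
contact_force: [0.0, -0.1, -1.1]
grip_width: 41.8
```

```bash
python3 -c "
from h import *
plan(687.5,-151,95,90,grip=1,show=30)"
```

```text
t 19.45 pos [622.9 -60.5 101.6] yaw 90.6 F [ 0.  -0.1 -1.1] w 41.8 n 5
-0.91, 0.64, 0.07, 0.01, -0.00, 0.03, 1.00,
-0.91, 0.64, 0.07, 0.01, -0.00, 0.03, 1.00,
-0.91, 0.64, 0.07, 0.01, -0.00, 0.03, 1.00,
-0.91, 0.64, 0.07, 0.01, -0.00, 0.03, 1.00,
-0.91, 0.64, 0.07, 0.01, -0.00, 0.03, 1.00,
```

Call:
step_arm --moves '[-0.9,0.62,0.07,0,0,0.03,1,-0.9,0.62,0.07,0,0,0.03,1,-0.9,0.62,0.07,0,0,0.03,1,-0.9,0.62,0.07,0,0,0.03,1,-0.7,0.5,0.07,0,0,0.03,1,0,0,0,0,0,0,1]'

```text
time: 19.95
tool_pos: [687.7, -154.7, 98.5]
tcp_rot: [3.134, 0.002, 1.567]
contact_force: [-0.5, -0.1, -1.1]
grip_width: 42.3
```

```bash
python3 -c "
from h import *
plan(687.5,-151,60,90,grip=1,show=30)
o=get_obs(); im=capture('wrist'); C=cam('wrist',o)
for p in [(688.8,-151,6)]:
    q=w2px(C,p); print(q); cv2.drawMarker(im,tuple(int(a) for a in q),(255,0,0),0,10)
cv2.imwrite('pics/w9.png',im[:,:,::-1])
"
```

```text
t 19.95 pos [ 687.7 -154.7   98.5] yaw 89.8 F [-0.5 -0.1 -1.1] w 42.3 n 2
0.09, -0.01, 0.96, 0.05, 0.02, -0.02, 1.00,
0.09, -0.01, 0.96, 0.05, 0.02, -0.02, 1.00,
[257.70809712 196.98166024]
```

View pics/w9.png

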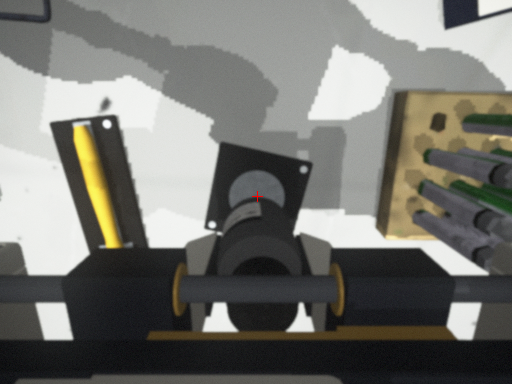

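```bash
python3 -c "
from h import *
C=cam('top')
for z in (20,60,100,140): print(z,px2w(C,297,103,z).round(),px2w(C,297,97,z).round())
im=cv2.imread('pics/side0.png'); cv2.imwrite('pics/s0c.png',cv2.resize(im[110:230,120:320],None,fx=4,fy=4,interpolation=2))
im=cv2.imread('pics/top0.png'); cv2.imwrite('pics/t0c.png',cv2.resize(im[35:165,225:345],None,fx=5,fy=5,interpolation=2))
"
```

```text
20 [ 794. -122.   20.] [ 812. -122.   20.]
60 [ 785. -119.   60.] [ 802. -119.   60.]
100 [ 776. -115.  100.] [ 792. -116.  100.]
140 [ 767. -112.  140.] [ 782. -112.  140.]
```

View pics/s0c.png

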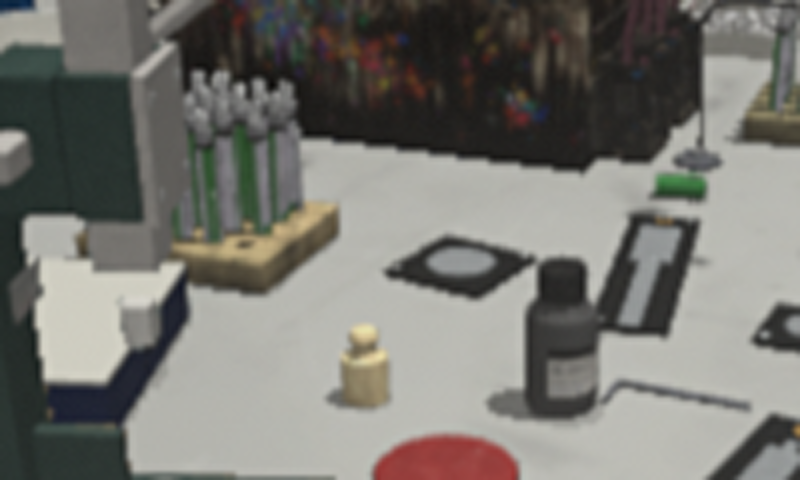

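View pics/t0c.png

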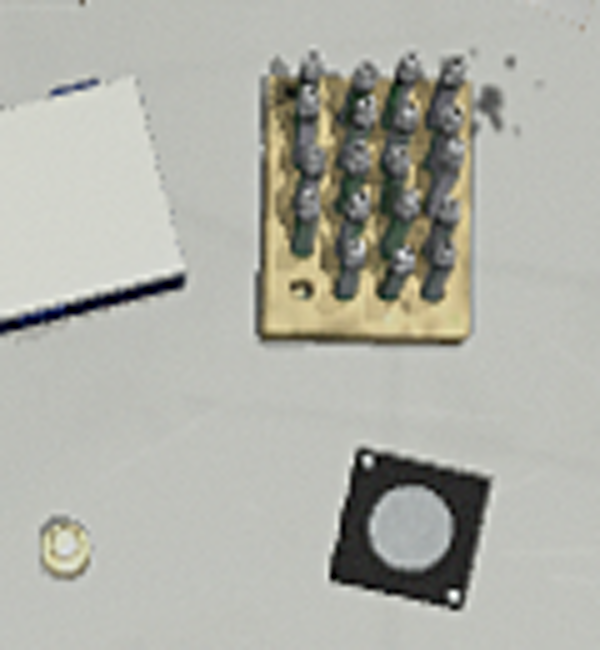

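Call:
step_arm --moves '[0.1,0,0.6,0.05,0.02,0,1,0.08,0,0.6,0.03,0,0,1,0,0,0.5,0,0,0,1,0,0,0,0,0,0,1]'

```text
time: 20.33
tool_pos: [685.4, -146.7, 61.8]
tcp_rot: [-3.14, -0.002, 1.569]
contact_force: [-0.8, -0.0, -0.8]
grip_width: 41.7
```

```bash
python3 -c "
from h import *
plan(687.5,-151,42,90,grip=1,show=30)"
```

```text
t 20.33 pos [ 685.4 -146.7   61.8] yaw 89.9 F [-0.8 -0.  -0.8] w 41.7 n 2
-0.11, 0.05, 0.50, -0.01, -0.01, -0.01, 1.00,
-0.11, 0.05, 0.50, -0.01, -0.01, -0.01, 1.00,
```

Call:
step_arm --moves '[-0.11,0.07,0.45,-0.01,-0.01,0,1,-0.08,0.05,0.35,0,0,0,1,0,0,0,0,0,0,1,0,0,0,0,0,0,1]'

```text
time: 20.67
tool_pos: [686.9, -148.3, 42.5]
tcp_rot: [-3.138, -0.002, 1.572]
contact_force: [-0.5, 0.2, -0.4]
grip_width: 42.0
```

```bash
python3 -c "
from h import *
plan(687.5,-151,41.2,90,grip=1,show=30)"
```

```text
t 20.67 pos [ 686.9 -148.3   42.5] yaw 90.1 F [-0.5  0.2 -0.4] w 42.0 n 1
-0.13, 0.03, 0.06, -0.05, -0.03, 0.02, 1.00,
```

Call:
step_arm --moves '[-0.12,0.03,0,-0.04,-0.03,0,1,0,0,0.08,0,0,0,1,0,0,0,0,0,0,1]'

```text
time: 20.92
tool_pos: [687.9, -151.1, 41.3]
tcp_rot: [3.141, 0.001, 1.572]
contact_force: [-0.5, -0.0, -1.4]
grip_width: 41.7
```

```bash
python3 -c "
from h import *
plan(687.5,-151,40.8,90,grip=1,show=30)"
```

```text
t 20.92 pos [ 687.9 -151.1   41.3] yaw 90.1 F [-0.5 -0.  -1.4] w 41.7 n 1
0.01, -0.02, 0.02, 0.00, 0.01, 0.02, 1.00,
```

Call:
step_arm --moves '[0,0,0.06,0,0,0,1,0,0,0,0,0,0,1]'

```text
time: 21.08
tool_pos: [688.4, -151.6, 41.1]
tcp_rot: [3.14, 0.001, 1.572]
contact_force: [0.9, -0.2, -0.7]
grip_width: 41.7
```

Call:
step_arm --moves '[0,0,0,0,0,0,-0.8,0,0,0,0,0,0,-0.8,0,0,0,0,0,0,-0.8,0,0,0,0,0,0,-0.8,0,0,0,0,0,0,-0.8,0,0,0,0,0,0,-0.8,0,0,0,0,0,0,-0.8,0,0,0,0,0,0,-0.8]'

```text
time: 21.75
tool_pos: [689.3, -151.8, 42.7]
tcp_rot: [3.137, 0.002, 1.572]
contact_force: [-0.2, 0.3, -0.2]
grip_width: 82.6
```

Call:
step_arm --moves '[0,0,-0.5,0,0,0,-1,0,0,-0.7,0,0,0,-1,0,0,-0.7,0,0,0,-1,0,0,-0.7,0,0,0,-1,0,0,-0.7,0,0,0,-1,0,0,-0.7,0,0,0,-1]'

```text
time: 22.25
tool_pos: [686.9, -151.0, 124.6]
tcp_rot: [-3.139, -0.0, 1.572]
contact_force: [-1.0, -0.0, -0.0]
grip_width: 91.5
```

```bash
python3 -c "
from h import *
plan(675,47.9,110,90,grip=-1,show=30)
o=get_obs(); im=capture('wrist'); cv2.imwrite('pics/w10.png',im[:,:,::-1])
"
```

```text
t 22.25 pos [ 686.9 -151.   124.6] yaw 90.0 F [-1. -0. -0.] w 91.5 n 11
0.90, -0.05, 0.07, -0.00, -0.00, 0.00, -1.00,
0.90, -0.05, 0.07, -0.00, -0.00, 0.00, -1.00,
0.90, -0.05, 0.07, -0.00, -0.00, 0.00, -1.00,
0.90, -0.05, 0.07, -0.00, -0.00, 0.00, -1.00,
0.90, -0.05, 0.07, -0.00, -0.00, 0.00, -1.00,
0.90, -0.05, 0.07, -0.00, -0.00, 0.00, -1.00,
0.90, -0.05, 0.07, -0.00, -0.00, 0.00, -1.00,
0.90, -0.05, 0.07, -0.00, -0.00, 0.00, -1.00,
0.90, -0.05, 0.07, -0.00, -0.00, 0.00, -1.00,
0.90, -0.05, 0.07, -0.00, -0.00, 0.00, -1.00,
0.90, -0.05, 0.07, -0.00, -0.00, 0.00, -1.00,
```

View pics/w10.png

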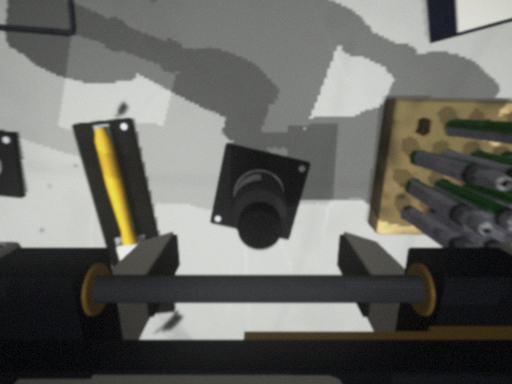

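Call:
step_arm --moves '[0.9,-0.05,0.03,0,0,0,-1,0.9,-0.05,0.03,0,0,0,-1,0.9,-0.05,0.03,0,0,0,-1,0.9,-0.05,0.03,0,0,0,-1,0.9,-0.05,0.03,0,0,0,-1,0.9,-0.05,0.03,0,0,0,-1,0.9,-0.05,0.03,0,0,0,-1,0.9,-0.05,0.03,0,0,0,-1]'

```text
time: 22.97
tool_pos: [677.1, 4.9, 121.0]
tcp_rot: [3.141, 0.001, 1.57]
contact_force: [0.7, -0.5, -0.0]
grip_width: 92.0
```

```bash
python3 -c "
from h import *
plan(675,47.9,100,90,grip=-1,show=30)
"
```

```text
t 22.97 pos [677.1   4.9 121. ] yaw 89.9 F [ 0.7 -0.5 -0. ] w 92.0 n 3
0.72, -0.04, 0.35, 0.00, 0.00, -0.01, -1.00,
0.72, -0.04, 0.35, 0.00, 0.00, -0.01, -1.00,
0.72, -0.03, 0.35, 0.00, 0.00, -0.01, -1.00,
```

Call:
step_arm --moves '[0.7,-0.04,0.4,0,0,0,-1,0.7,-0.04,0.4,0,0,0,-1,0.5,0,0.4,0,0,0,-1,0,0,0,0,0,0,-1]'

```text
time: 23.3
tool_pos: [671.6, 55.0, 92.1]
tcp_rot: [-3.137, -0.001, 1.578]
contact_force: [-0.8, 0.4, 0.6]
grip_width: 91.7
```

```bash
python3 -c "
from h import *
plan(675,47.9,5,90,grip=-1,show=30)
o=get_obs(); im=capture('wrist'); C=cam('wrist',o)
for p in [(675,48,46),(675,48,0)]:
    q=w2px(C,p); print(q); cv2.drawMarker(im,tuple(int(a) for a in q),(255,0,0),0,10)
cv2.imwrite('pics/w11.png',im[:,:,::-1])
im=capture('side'); cv2.imwrite('pics/s11.png',im[:,:,::-1])
"
```

```text
t 23.3 pos [671.6  55.   92.1] yaw 90.4 F [-0.8  0.4  0.6] w 91.7 n 5
-0.07, 0.04, 0.87, -0.01, -0.00, 0.02, -1.00,
-0.07, 0.04, 0.87, -0.01, -0.00, 0.02, -1.00,
-0.07, 0.04, 0.87, -0.01, -0.00, 0.02, -1.00,
-0.07, 0.04, 0.87, -0.01, -0.00, 0.02, -1.00,
-0.07, 0.04, 0.87, -0.01, -0.00, 0.02, -1.00,
[262.07672087 229.90257489]
[261.61497051 209.26109957]
```

View pics/w11.png

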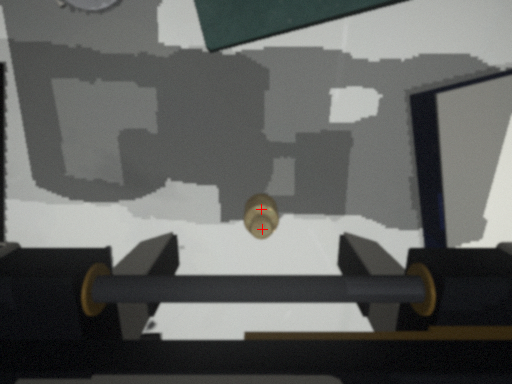

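View pics/s11.png

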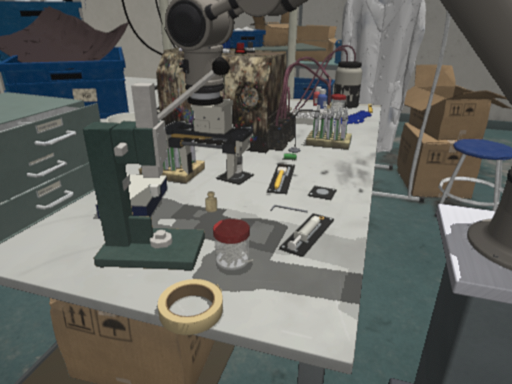

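```bash
python3 -c "
from h import *
print(w2px(cam('side'),(671.6,55,92)),w2px(cam('side'),(688,-151,92)))
im=capture('side'); cv2.imwrite('pics/s12.png',im[:,:,::-1])
print(get_obs()['time'],get_obs()['tool_pos'])
im=capture('wrist'); cv2.imwrite('pics/w12.png',im[:,:,::-1])
"
```

```text
[208.16582257 174.62045262] [233.19119393 146.01121386]
23.45 [673.30829973  51.72688233  94.56281885]
```

View pics/s12.png

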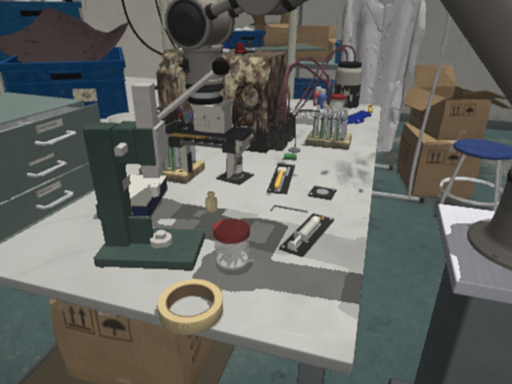

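View pics/w12.png

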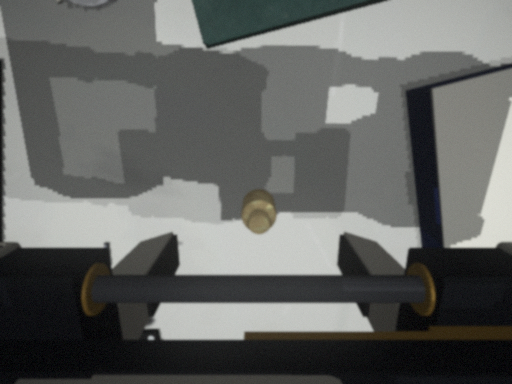

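Call:
step_arm --moves '[-0.07,0.1,0.8,-0.05,0,0.02,-1,-0.07,0.1,0.8,-0.05,0,0.02,-1,-0.05,0.1,0.8,-0.05,0,0.02,-1,0,0.1,0.8,-0.05,0,0,-1,0,0,0.5,0,0,0,-0.8,0,0,0,0,0,0,-0.7]'

```text
time: 24.0
tool_pos: [687.4, 39.2, 23.8]
tcp_rot: [3.116, 0.002, 1.561]
contact_force: [-0.9, 0.1, -0.1]
grip_width: 82.8
```

```bash
python3 -c "
from h import *
plan(675,47.9,5,90,grip=-1,show=30)
"
```

```text
t 24.0 pos [687.4  39.2  23.8] yaw 89.4 F [-0.9  0.1 -0.1] w 82.8 n 1
0.43, -0.65, 0.92, 0.37, 0.03, -0.14, -1.00,
```

Call:
step_arm --moves '[0.3,-0.45,0.3,0.3,0.03,-0.1,-0.7,0.1,-0.1,0.2,0.05,0,0,-0.7,0,0,0,0,0,0,-0.7]'

```text
time: 24.25
tool_pos: [676.5, 46.0, 14.4]
tcp_rot: [3.141, -0.0, 1.566]
contact_force: [0.4, -0.6, 0.0]
grip_width: 77.6
```

```bash
python3 -c "
from h import *
plan(675,47.9,5,90,grip=-1,show=30)
"
```

```text
t 24.25 pos [676.5  46.   14.4] yaw 89.7 F [ 0.4 -0.6  0. ] w 77.6 n 1
0.09, -0.08, 0.47, 0.01, -0.00, -0.07, -1.00,
```

Call:
step_arm --moves '[0.08,-0.06,0.4,0,0,-0.05,-0.5,0,0,0,0,0,0,-0.5,0,0,0,0,0,0,-0.5]'

```text
time: 24.5
tool_pos: [676.0, 48.4, 7.4]
tcp_rot: [3.138, 0.0, 1.571]
contact_force: [-0.1, -0.4, 0.3]
grip_width: 69.4
```

```bash
python3 -c "
from h import *
plan(675,47.9,5,90,grip=-1,show=30)
"
```

```text
t 24.5 pos [676.   48.4   7.4] yaw 90.0 F [-0.1 -0.4  0.3] w 69.4 n 1
-0.02, -0.05, 0.12, 0.05, 0.00, 0.00, -1.00,
```

Call:
step_arm --moves '[0,-0.05,0,0,0,0,1,0,0,0,0,0,0,1,0,0,0,0,0,0,1,0,0,0,0,0,0,1,0,0,0,0,0,0,1,0,0,0,0,0,0,1,0,0,0,0,0,0,1,0,0,0,0,0,0,1]'

```text
time: 25.17
tool_pos: [675.5, 48.6, 8.7]
tcp_rot: [3.136, 0.0, 1.571]
contact_force: [0.0, 0.3, -0.9]
grip_width: 26.1
```

Call:
step_arm --moves '[0,0,0,0,0,0,1,0,0,0,0,0,0,1,0,0,0,0,0,0,1]'

```text
time: 25.42
tool_pos: [675.5, 48.6, 8.8]
tcp_rot: [3.136, 0.0, 1.571]
contact_force: [-0.3, 0.0, 0.1]
grip_width: 26.6
```

Call:
step_arm --moves '[0,0,-0.4,0,0,0,1,0,0,-0.8,0,0,0,1,0,0,-0.8,0,0,0,1,0,0,-0.8,0,0,0,1,-0.3,-0.4,-0.8,0,0,0,1,-0.6,-0.9,-0.4,0,0,0,1,-0.66,-0.94,0,0,0,0,1,-0.66,-0.94,0,0,0,0,1]'

```text
time: 26.08
tool_pos: [611.0, 5.5, 92.1]
tcp_rot: [3.137, -0.0, 1.575]
contact_force: [0.1, 0.5, -2.1]
grip_width: 26.1
```

```bash
python3 -c "
from h import *
plan(434.5,-121,95,90,grip=1,show=30)
"
```

```text
t 26.08 pos [611.    5.5  92.1] yaw 90.2 F [ 0.1  0.5 -2.1] w 26.1 n 10
-0.63, -0.89, -0.02, 0.01, -0.00, 0.01, 1.00,
-0.63, -0.89, -0.02, 0.01, -0.00, 0.01, 1.00,
-0.63, -0.88, -0.02, 0.01, -0.00, 0.01, 1.00,
-0.63, -0.88, -0.02, 0.01, -0.00, 0.01, 1.00,
-0.63, -0.88, -0.02, 0.01, -0.00, 0.01, 1.00,
-0.63, -0.88, -0.02, 0.01, -0.00, 0.01, 1.00,
-0.63, -0.88, -0.02, 0.01, -0.00, 0.01, 1.00,
-0.63, -0.88, -0.02, 0.01, -0.00, 0.01, 1.00,
-0.63, -0.88, -0.02, 0.01, -0.00, 0.01, 1.00,
-0.63, -0.88, -0.01, 0.01, -0.00, 0.01, 1.00,
```

Call:
step_arm --moves '[-0.63,-0.88,-0.02,0,0,0,1,-0.63,-0.88,-0.02,0,0,0,1,-0.63,-0.88,-0.02,0,0,0,1,-0.63,-0.88,-0.02,0,0,0,1,-0.63,-0.88,-0.02,0,0,0,1,-0.63,-0.88,-0.02,0,0,0,1,-0.63,-0.88,-0.02,0,0,0,1,-0.63,-0.88,-0.02,0,0,0,1]'

```text
time: 26.75
tool_pos: [463.3, -100.0, 98.9]
tcp_rot: [3.134, 0.001, 1.577]
contact_force: [0.3, -0.6, -1.8]
grip_width: 26.3
```

```bash
python3 -c "
from h import *
plan(434.5,-121,60,90,grip=1,show=30)
"
```

```text
t 26.75 pos [ 463.3 -100.    98.9] yaw 90.3 F [ 0.3 -0.6 -1.8] w 26.3 n 2
-0.52, -0.73, 0.97, 0.06, 0.01, 0.04, 1.00,
-0.52, -0.72, 0.97, 0.06, 0.01, 0.04, 1.00,
```

Call:
step_arm --moves '[-0.5,-0.65,0.5,0.06,0,0.04,1,-0.4,-0.6,0.6,0.06,0,0.04,1,0,0,0.5,0,0,0,1,0,0,0,0,0,0,1]'

```text
time: 27.08
tool_pos: [434.6, -121.3, 68.7]
tcp_rot: [3.14, 0.003, 1.567]
contact_force: [-0.1, -0.1, -2.5]
grip_width: 26.2
```

```bash
python3 -c "
from h import *
plan(434.5,-121,30,90,grip=1,show=30)
o=get_obs(); im=capture('wrist'); C=cam('wrist',o)
for p in [(435.8,-121.6,6)]:
    q=w2px(C,p); print(q); cv2.drawMarker(im,tuple(int(a) for a in q),(255,0,0),0,10)
cv2.imwrite('pics/w13.png',im[:,:,::-1])
"
```

```text
t 27.08 pos [ 434.6 -121.3   68.7] yaw 89.8 F [-0.1 -0.1 -2.5] w 26.2 n 2
0.01, -0.00, 0.97, 0.01, 0.02, -0.02, 1.00,
0.01, -0.00, 0.97, 0.01, 0.02, -0.02, 1.00,
[258.57581919 213.09456212]
```

View pics/w13.png

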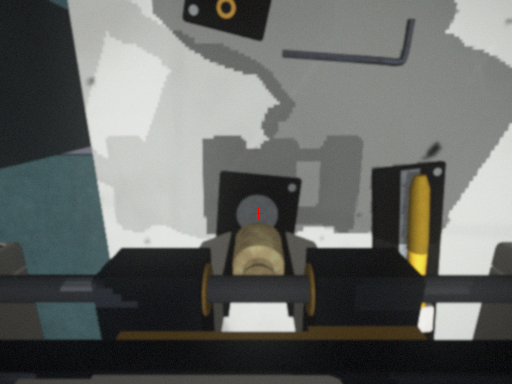

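Call:
step_arm --moves '[0,0,0.7,0,0,0,1,0,0,0.7,0,0,0,1,0,0,0.5,0,0,0,1,0,0,0,0,0,0,1]'

```text
time: 27.47
tool_pos: [438.8, -122.1, 34.0]
tcp_rot: [3.132, 0.006, 1.569]
contact_force: [-0.9, 0.0, -2.1]
grip_width: 26.2
```

```bash
python3 -c "
from h import *
plan(434.5,-121,15,90,grip=1,show=30)
"
```

```text
t 27.47 pos [ 438.8 -122.1   34. ] yaw 89.9 F [-0.9  0.  -2.1] w 26.2 n 1
0.06, -0.23, 0.95, 0.13, 0.09, -0.03, 1.00,
```

Call:
step_arm --moves '[0.03,-0.15,0.4,0.1,0.07,0,1,0.02,-0.06,0.3,0.02,0,0,1,0,0,0,0,0,0,1,0,0,0,0,0,0,1]'

```text
time: 27.8
tool_pos: [436.6, -121.1, 21.0]
tcp_rot: [3.138, 0.002, 1.571]
contact_force: [1.0, 0.2, -1.6]
grip_width: 26.0
```

```bash
python3 -c "
from h import *
plan(434.5,-121,15,90,grip=1,show=30)
"
```

```text
t 27.8 pos [ 436.6 -121.1   21. ] yaw 90.0 F [ 1.   0.2 -1.6] w 26.0 n 1
0.00, -0.10, 0.30, 0.05, 0.03, -0.00, 1.00,
```

Call:
step_arm --moves '[0,-0.1,0.27,0.04,0.02,0,1,0,0,0,0,0,0,1,0,0,0,0,0,0,1]'

```text
time: 28.05
tool_pos: [435.1, -121.3, 15.9]
tcp_rot: [3.14, 0.002, 1.571]
contact_force: [0.5, 1.4, -2.4]
grip_width: 26.1
```

```bash
python3 -c "
from h import *
plan(434.5,-121,14.8,90,grip=1,show=30)
"
```

```text
t 28.05 pos [ 435.1 -121.3   15.9] yaw 90.0 F [ 0.5  1.4 -2.4] w 26.1 n 1
0.01, -0.03, 0.05, 0.02, 0.02, 0.00, 1.00,
```

Call:
step_arm --moves '[0,-0.02,0.07,0,0,0,1,0,0,0,0,0,0,1]'

```text
time: 28.22
tool_pos: [434.9, -121.4, 14.8]
tcp_rot: [3.139, 0.002, 1.571]
contact_force: [0.5, -0.2, -1.6]
grip_width: 25.8
```

Call:
step_arm --moves '[0,0,0,0,0,0,-0.6,0,0,0,0,0,0,-0.6,0,0,0,0,0,0,-0.6,0,0,0,0,0,0,-0.6,0,0,0,0,0,0,-0.6,0,0,0,0,0,0,-0.6,0,0,0,0,0,0,-0.6,0,0,0,0,0,0,-0.6]'

```text
time: 28.88
tool_pos: [435.8, -121.9, 15.6]
tcp_rot: [3.137, 0.003, 1.571]
contact_force: [0.4, 0.2, 0.0]
grip_width: 72.0
```

Call:
step_arm --moves '[0,0,-0.5,0,0,0,-0.6,0,0,-0.8,0,0,0,-0.6,0,0,-0.8,0,0,0,-0.6,0,0,-0.8,0,0,0,-0.6,0,0,-0.8,0,0,0,-0.6,0,0,-0.8,0,0,0,-0.6,0,0,-0.8,0,0,0,-0.6]'

```text
time: 29.47
tool_pos: [432.5, -120.4, 122.5]
tcp_rot: [-3.137, -0.001, 1.57]
contact_force: [-0.2, -0.2, -0.8]
grip_width: 73.4
```

```bash
python3 -c "
from h import *
plan(436,-20,110,90,grip=-.3,show=1)
im=capture('wrist'); cv2.imwrite('pics/w14.png',im[:,:,::-1])
im=capture('top'); cv2.imwrite('pics/t14.png',cv2.resize(im[120:250,225:345,::-1],None,fx=6,fy=6,interpolation=cv2.INTER_CUBIC)[:600])
"
```

```text
t 29.47 pos [ 432.5 -120.4  122.5] yaw 90.0 F [-0.2 -0.2 -0.8] w 73.4 n 6
0.84, 0.03, 0.10, -0.01, -0.00, -0.00, -0.30,
```

View pics/w14.png

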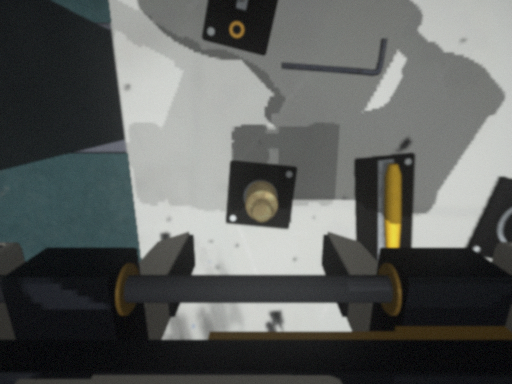

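View pics/t14.png

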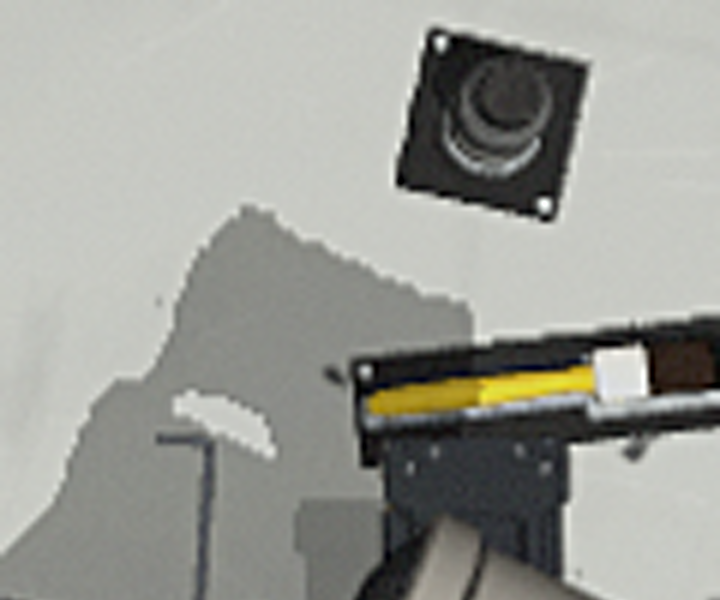

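```bash
python3 -c "
from h import *
C=cam('top')
f=lambda x,y,z:px2w(C,225+x/6-.4,120+y/6-.4,z)
print('cap->',f(513,90,96).round(1))
for dx,dy in((-3,-2),(-5,-5),(0,0),(3,-3)):
  p=(688.8+ -dy*0,)
for p in [(688.8,-151,96),(688.8,-151,66),(688.8-22,-151,66),(688.8,-151,6),(688.8-24,-151,6),(688.8-22,-151,6)]:
  q=w2px(C,p); print(p,((q-[225,120]+.4)*6).round())
im=capture('side'); cv2.imwrite('pics/s15.png',cv2.resize(im[120:270,190:350,::-1],None,fx=4,fy=4,interpolation=2))
S=cam('side')
for p in [(688.8,-151,6),(688.8,-151,96),(435.8,-121.6,6),(435.8,-121.6,52)]: print(((w2px(S,p)-[190,120])*4).round())
"
```

```text
cap-> [ 690.5 -150.5   96. ]
(688.8, -151, 96) [514.  94.]
(688.8, -151, 66) [507. 104.]
(666.8, -151, 66) [507. 152.]
(688.8, -151, 6) [494. 123.]
(664.8, -151, 6) [494. 173.]
(666.8, -151, 6) [494. 168.]
[174. 219.]
[172.  98.]
[522. 284.]
[528. 219.]
```

View pics/s15.png

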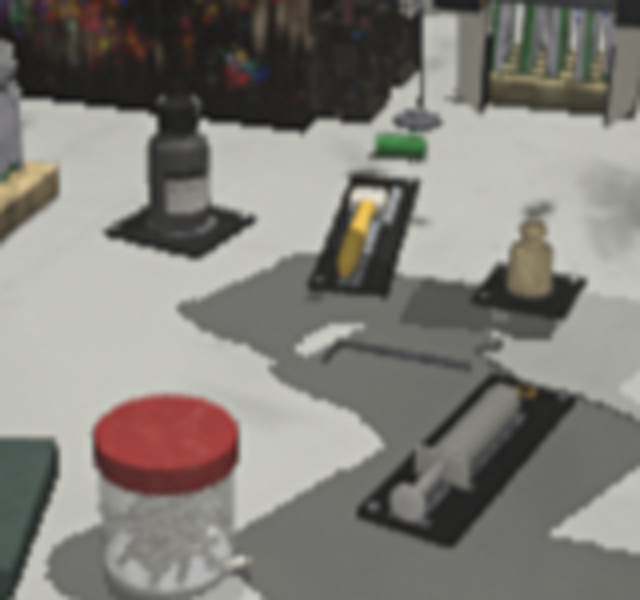

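```bash
python3 -c "
from h import *
im=capture('top'); cv2.imwrite('pics/t16.png',cv2.resize(im[160:210,275:365,::-1],None,fx=8,fy=8,interpolation=cv2.INTER_CUBIC))
"
```

```text
(no output)
```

View pics/t16.png

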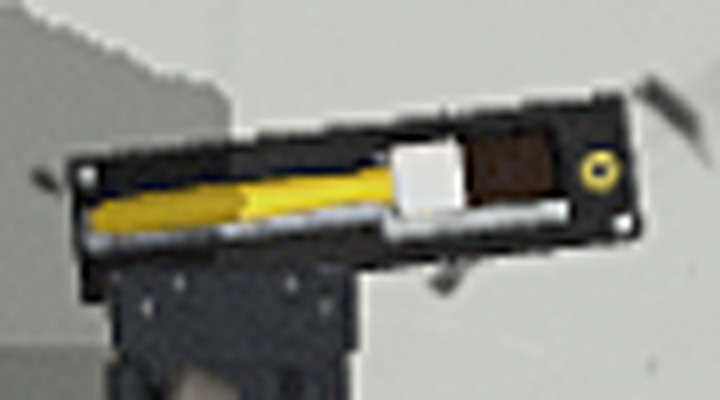

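```bash
python3 -c "
from h import *
C=cam('top'); f=lambda x,y,z:px2w(C,275+x/8-.4,160+y/8-.4,z)
print(f(88,219,12).round(1),f(552,167,6).round(1),((f(88,219,12)+f(552,167,6))/2).round(1))
plan(557,-143,90,96.8,grip=-0.3)
"
```

```text
[552.8 -88.2  12. ] [ 571.1 -256.1    6. ] [ 561.9 -172.1    9. ]
t 29.67 pos [ 432.6 -120.5  121.5] yaw 90.0 F [-0.1  0.4  0.5] w 73.6 n 7
-0.16, 0.89, 0.22, -0.01, -0.00, -0.24, -0.30,
-0.18, 0.89, 0.22, -0.01, -0.00, -0.24, -0.30,
-0.19, 0.88, 0.22, -0.01, -0.00, -0.24, -0.30,
-0.21, 0.88, 0.22, -0.01, -0.00, -0.24, -0.30,
-0.22, 0.88, 0.22, -0.01, -0.00, -0.24, -0.30,
-0.24, 0.87, 0.22, -0.01, -0.00, -0.24, -0.30,
-0.25, 0.87, 0.22, -0.01, -0.00, -0.24, -0.30,
```

Call:
step_arm --moves '[-0.9,0,-0.2,0,0,0,-0.3,-0.9,0,-0.1,0,0,0,-0.3,-0.9,0,0,0,0,0,-0.3,-0.9,0,0,0,0,0,-0.3,-0.9,0,0,0,0,0,-0.3,-0.9,0,0,0,0,0,-0.3,-0.9,0,0,0,0,0,-0.3,-0.9,0,0,0,0,0,-0.3]'

```text
time: 30.33
tool_pos: [427.3, -263.7, 116.3]
tcp_rot: [-3.122, -0.013, 1.576]
contact_force: [0.8, -0.7, 0.0]
grip_width: 60.0
```

Call:
step_arm --moves '[-0.5,0,0,0,0,0,-0.3,0,0,0,0,0,0,-0.3]'

```text
time: 30.5
tool_pos: [426.3, -276.4, 113.3]
tcp_rot: [-3.119, -0.015, 1.573]
contact_force: [-0.4, 0.3, -0.6]
grip_width: 59.7
```

```bash
python3 -c "
from h import *
im=capture('top'); cv2.imwrite('pics/t17.png',cv2.resize(im[120:250,180:370,::-1],None,fx=4.2,fy=4.2,interpolation=cv2.INTER_CUBIC)); 
cv2.imwrite('pics/t17b.png',cv2.resize(im[210:245,275:325,::-1],None,fx=12,fy=12,interpolation=cv2.INTER_CUBIC))
C=cam('top')
for p in [(435.8,-121.6,6),(435.8,-121.6,52)]: print((w2px(C,p)-[275,210]+.4)*12)
"
```

```text
[273.11928334 216.19273073]
[289.38600909 226.12050801]
```

View pics/t17.png

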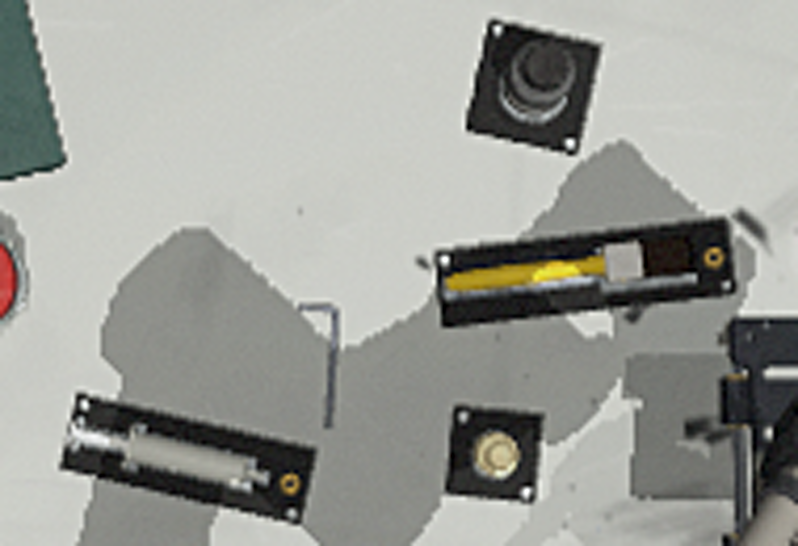

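View pics/t17b.png

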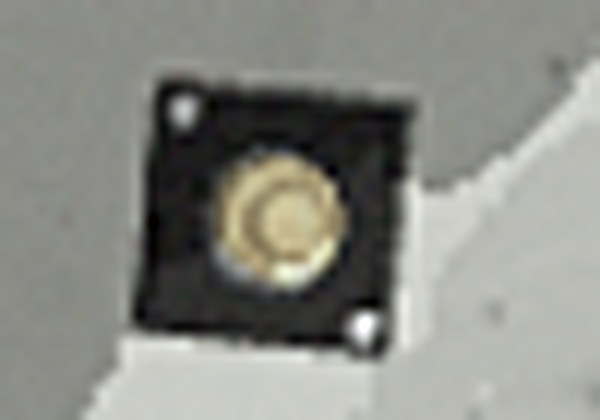

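```bash
python3 -c "
from h import *
im=capture('top'); cv2.imwrite('pics/t18.png',cv2.resize(im[205:250,190:260,::-1],None,fx=10,fy=10,interpolation=cv2.INTER_CUBIC))
C=cam('top'); d=np.array([.230,.973,0]); m=np.array([436.5,99.8,0])
for p in (m+67*d+[0,0,16],m-67*d+[0,0,16],m+25*d+[0,0,20]): print((w2px(C,p)-[190,205]+.4)*10)
"
```

```text
[ 78.21429097 178.94476163]
[533.83523179 285.42219872]
[219.3034181  212.92223791]
```

View pics/t18.png

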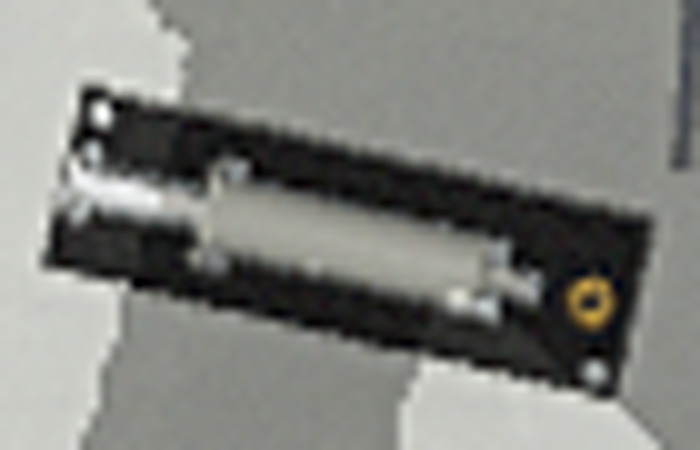

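```bash
python3 -c "
from h import *
o=get_obs(); print(o['time'],np.abs(o['dq']).max(),o['contact_force'])
print(close_job())
"
```

```text
30.6 0.020149325727194047 [-0.68920406 -0.09115976  0.40044426]
the job is handed in; nothing more can be done
None
```

All four things are on their own pads, and I handed the job in at about 30.6 s of the 117 s allowed. The gripper was open and clear of everything. No verdict was reported.

My last camera checks, with the tolerance at 10 mm:

| Thing | How it lies | Offset from its outline |
|---|---|---|
| Ink bottle | upright | about 2 mm |
| Check weight | upright | about 1–2 mm |
| Syringe | nozzle towards the eyelet, aligned with the outline | about 3–4 mm along, towards the plunger end |
| Brush | bristles towards the eyelet, aligned with the outline | about 1–2 mm along |

- **Brush, across:** the estimates disagreed. I got 2.5 mm from the measured positions, about 3.3 mm from the pad edges and about 5 mm from the outline itself. All are inside the tolerance, so I left it rather than grip it again.
- **Check weight:** the side camera put it about 3.5 mm off. I went by the closer top view.

No check failed. The largest wrist force I saw was about 4 N, and I saw no contact with the press or the big machine.

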